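# Weigh two look-alike hold-down weights and lock up the one that drops

### The arm

A 6-joint arm with a two-finger parallel gripper is mounted at the origin on the work surface. World frame = base frame: x ahead of the robot, y to its left, z up, the work surface at z = 0. Lengths are in m, angles in rad, forces in N, time in s.
With the tool pointing down it reaches from about 0.35 to 0.975 m from the base axis. Payload 4.9 kg.
Tool frame: the origin (TCP) lies on the centre line of the jaws, within the pads' length; the fingertips stand manip.tip_reach ahead of it and the grasp point (between the pads) is the TCP (manip.tip_reach is the distance from the TCP to the fingertips, in m); z points along the fingers, y is the line along which they close (so a half turn about z gives the same grasp; the last joint's range is limited). The gripper opens to 85 mm and grips with 20 to 120 N. Pads are 22 mm wide; open, the fingers measure 114 mm over their backs; the gripper's body (76 mm by 85 mm) begins 54 mm behind the grasp point. The pads swing forward as they close: fully open they stand 13 mm farther back than shut.
Start: joints at [-1.426, 0.053, 1.613, -0, 1.476, -0.119], TCP at [0.163, -0.603, 0.25] pointing down, gripper open.
Joint ranges: [-3.01, 3.01], [-1.01, 2.22], [0.06, 2.58], [-1.02, 4.17], [0.09, 2.62], [-3.14, 3.14]. Speed limits (rad/s): [2.57, 2.57, 3.14, 3.14, 3.14, 3.14].

### API

Orientations are given as a unit quaternion [w, x, y, z].
In Python, from plant import manip gives the robot as it stands. The module is installed in compiled form; this text tells all that it offers.
- The arm moves only by the tool move_arm, never from a script. Its argument "rows" is a list of rows, each a list of 7 numbers: the shift along the tool's x, y, z in cm, then the turn, a rotation vector about the tool's x, y, z in degrees, then the opening, from -1 (shut) to 1 (fully open). In form: [[tx, ty, tz, ax, ay, az, jaw], ...]. A call has 1 to 20 rows; each row shifts and turns the commanded pose from where the row before left it, along the tool's axes as they then stand; what a row does not reach is not made up. A row lasts 1/12 s, in which the tool goes at most 41.7 mm and 7.16 degrees, less where a joint would pass 70% of its speed; a pose out of reach is approached as far as the arm can. A call is refused whole if a number of a shift passes 4.17 or a number of a turn 7.16, either way. A call with a gripper value outside its range is refused whole. The fingers move at their own pace and stop on an object; the grip force is fixed at half the most. Time passes only in rows, so rows that do not move let the fingers close. It gives the time, the measured TCP pose, the force, the opening and the grip force at its end, in the units of the state.
- manip.state(): the state, without advancing time (a new reading comes with each control period).
- manip.grab_frame(name): name is "side" or "top" or "wrist"; returns a dict with "img" (400x640x3 uint8, blue, green, red), "mtx" (3x3 intrinsics, pixels), "R" (3x3) and "t" (3): a world point X has camera coordinates R X + t. Camera axes: x right, y down, z forward; pixel columns grow to the right and rows downward; lengths in m; the calibration is good to about 2 mm. A picture is of the moment at which its call begins. There is no depth.
- manip.job_done(): hands the job in; it is judged then, once.
The state is a dict: "time": time; "joint_pos": joint angles; "joint_vel": joint speeds; "joint_efforts": joint torques, N m; "tool_pos": TCP position; "tool_rot": TCP orientation; "contact_force": force on the tool from outside, world axes, zero at the start; "ft_torque": the same for the moment, N m; "gripper_width": opening from 0.0 (shut) to 1.0 (fully open); "grasp_force": force on a finger pad.
Only numpy, scipy, OpenCV 4.12 (cv2) and the standard library are available. Lean on these libraries where they do the work, as an engineer would, in place of code of your own. Each camera call takes 0.05 s, during which the arm holds its last target. There are 200 camera calls.

### The job

One of the two look-alike hold-down weights, blue or orange, is the heavy one. Set one on each pan of the balance, let go of both and see which side drops; then lift off the one that dropped and lock it in the green sprung keeper: set it on the open end of the floor plate, press it down gently against the spring and slide it under the two lips until it is fully home against the end wall, and let go. Leave the other weight on its pan; do not push on the balance with the robot, do not bang or force the weights, and leave everything else on the bench where it is.

Things in the scene. Friction and masses are not known exactly. Their poses are not given: they have to be found in the camera images.
- slug_a: Blue hold-down weight (blue cap and foot ring, else bare aluminium). Foot 44 mm wide, 8 mm high; round neck 28 mm wide above it; total height 62 mm. The two look alike: one weighs 240 to 335 g, the other 80 to 90 g, which is which changes. Stands on the bench at the start. Origin: centre of the underside; z up along its axis
- slug_b: Orange hold-down weight (orange cap and foot ring, else bare aluminium). Foot 44 mm wide, 8 mm high; round neck 28 mm wide above it; total height 62 mm. The two look alike: one weighs 240 to 335 g, the other 80 to 90 g, which is which changes. Stands on the bench at the start. Origin: centre of the underside; z up along its axis
- balance: Stand of the pivot balance, grey, 90 x 70 x 12 mm base, fixed to the bench. Origin: centre of its underside; z up, y along the beam. The pivot axis is parallel to x, 36 mm above the origin. The cheeks beside the pivot reach 45 mm high
- beam (a joint): Beam tilt about the stand's x axis, rad: positive = pan_l (+y end) up, pan_r down; stops at -0.12 and 0.12. Stiff pivot: stays where left and starts anywhere; the light weight alone does not move it, the heavy one always drops its side to the stop, other pan loaded or not, and the beam stays tipped once it is lifted off
- pan_l (a point): Middle of the floor of the pan at the stand's +y end, 100 mm from the pivot; the pan is a brass dish rigid on the beam, 56 mm inside, rim 4 mm above this floor, 62 mm outside. z is the pan's normal (tilts with the beam), y along the beam
- pan_r (a point): The same for the pan at the stand's -y end; axes as for pan_l
- keeper: Green keeper on a white 115 x 66 mm foot, fixed. Origin: centre of the underside; z up, x is the sliding direction, from the open end to the end wall. The green head (walls, lips, end wall, floor plate) is clamped 0 to 30 mm above its lowest setting; that height is not reported and must be felt
- keeper_entry (a point): Where the centre of the weight's underside goes first, at the free floor plate's height were the head at its lowest (30 mm over the bench; really 0 to 30 mm higher). Axes as keeper. Channel 48 mm wide, walls 11 mm above the free plate, no lips here. The steel floor plate is sprung: starts to sink at 3.4 N, 1 N per mm, hard stop after 7 mm
- keeper_home (a point): Centre of the weight's underside when home against the end wall, 48 mm along x from keeper_entry, same nominal height. Here two lips 33 mm apart, 6 mm thick, undersides 5 mm above the free plate, start 24 mm before this point: the 8 mm foot must be pressed 3 mm or more below the free plate to pass under; the spring then clamps it up against them
- dish: Bystander: glass dish, 80 mm wide, 14 mm high, origin under its centre
- bottle: Bystander: amber bottle, 56 mm wide, 110 mm high, origin under its centre
- slide_box: Bystander: blue slide box, 100 x 80 x 35 mm, origin under its centre
- objective: Bystander: brass objective lens standing on the bench, 28 mm wide, 40 mm high, origin under its centre
- beaker: Bystander: clear beaker, 60 mm wide, 70 mm high, origin under its centre
There are look-alikes about, which are no part of the job. Leave any red, turquoise or yellow look-alike of the slug_a alone.

How it is judged:
By the outcome, as a careful person would: the job done as asked, in the order asked, and still so for the second after the job is handed in, with the robot touching nothing.
It also fails if it takes over 72 s, if anything falls off the work surface, if the arm or the gripper's body presses on something with over 40 N, if the wrist force passes 120 N, or if a joint passes its speed limit or range.

## Working session

There is one attempt and no reset: what is moved stays moved. The work goes in short steps, Python scripts to look and compute and a tool call to move; the robot and the scene stay as the last step left them, time stands still between calls to the robot, and variables do not carry over. Pictures are saved under pics/ and viewed, at most 10 in all, crops included, and the job is handed in when it is done.

Besides the shell and the picture viewer there is one more tool, called after ">>>" in YAML: its name, and indented under it one key for each argument. move_arm: Moves the arm, as the interface text tells. Its arguments: {"type":"object","properties":{"rows":{"type":"array","items":{"type":"array","items":{"type":"number"}}}},"required":["rows"]}

```bash
mkdir -p pics; cat > h.py <<'E'
import numpy as np, cv2
from plant import manip
def grab(n):
    f=manip.grab_frame(n); np.savez(f'{n}.npz',**f); return f
def load(n): return dict(np.load(f'{n}.npz'))
def ray(f,u,v,z):
    R,t=f['R'],f['t']; c=-R.T@t; d=R.T@np.linalg.inv(f['mtx'])@np.array([u,v,1.]); return c+d*(z-c[2])/d[2]
def proj(f,X):
    p=f['mtx']@(f['R']@np.asarray(X,float)+f['t']); return p[:2]/p[2]
E
python3 - <<'E'
from h import *
for n in('top','side'):
    f=grab(n); cv2.imwrite(f'pics/{n}0.png',f['img']); print(n,-f['R'].T@f['t'],f['R'].round(2).tolist(),f['mtx'][0,0])
print(manip.state(),manip.tip_reach)
E
```

```text
top [0.47077594 0.01769997 1.08582846] [[0.02, -1.0, 0.01], [-1.0, -0.02, -0.09], [0.09, -0.01, -1.0]] 386.6253779232715
side [0.29455915 0.70652615 0.62009954] [[-0.95, -0.32, -0.01], [-0.19, 0.57, -0.8], [0.26, -0.76, -0.6]] 417.07476797950886
{'time': 0.1, 'joint_pos': array([-1.42600590e+00,  5.33013956e-02,  1.61417955e+00, -2.54571708e-07,
        1.47601009e+00, -1.18971598e-01]), 'joint_vel': array([ 0.00024458,  0.00023572, -0.00332231,  0.0014214 , -0.00019983,
        0.00188369]), 'joint_efforts': array([ 4.05279234e-04, -3.94906211e+01, -3.71361279e+01, -9.72126418e-05,
        3.89600420e-03, -2.27763587e-05]), 'tool_pos': array([ 0.1628854 , -0.6028418 ,  0.24916573]), 'tool_rot': array([-9.49109318e-04,  9.91315848e-01,  1.31499006e-01, -1.23798410e-05]), 'contact_force': array([-0.620773  , -0.15553973, -0.90586159]), 'ft_torque': array([ 0.01936171,  0.0296549 , -0.03525369]), 'grasp_force': 0.0, 'gripper_width': 0.9963521731829549} 0.019
```

View pics/top0.png

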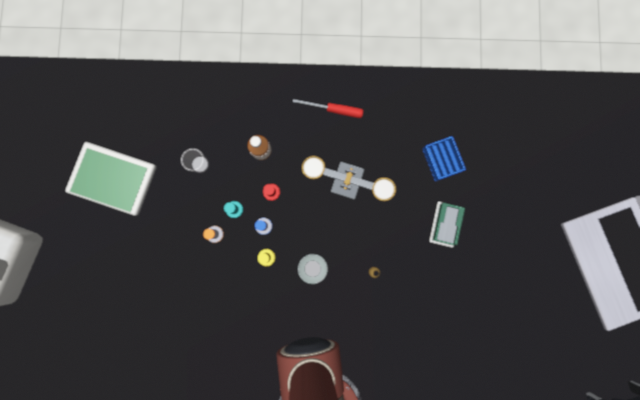

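View pics/side0.png

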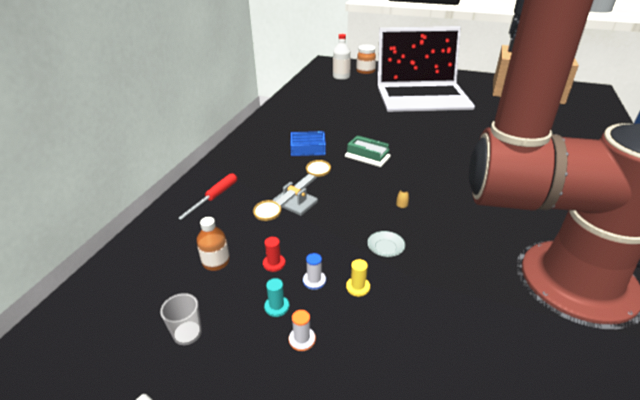

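Top view: the candidates are blue/bare at (263,226), orange/bare at (213,234), red (271,192), turquoise (233,209) and yellow (266,257). The first two fit, because only they have a coloured cap and foot with a bare aluminium neck. The balance is at (348,180) and the keeper at (447,225). I'll confirm these in one enlarged crop.

```bash
python3 - <<'E'
from h import *
t=load('top')['img'];s=load('side')['img']
a=cv2.resize(t[170:275,190:290],(400,420),interpolation=cv2.INTER_CUBIC)
b=cv2.resize(t[150:255,300:400],(400,420),interpolation=cv2.INTER_CUBIC)[:0]
k=cv2.resize(t[195:255,420:475],(400,436),interpolation=cv2.INTER_CUBIC)[:420]
b=cv2.resize(t[150:210,295:405],(400,218)) [:180]
d=cv2.resize(s[240:356,240:390],(400,309))[:180]
cv2.imwrite('pics/c1.png',np.vstack([np.hstack([a,k]),np.hstack([b,cv2.resize(s[130:170,340:430],(400,178))[:178] if 0 else cv2.resize(s[130:170,340:430],(400,180))])]))
E
```

```text
(no output)
```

View pics/c1.png

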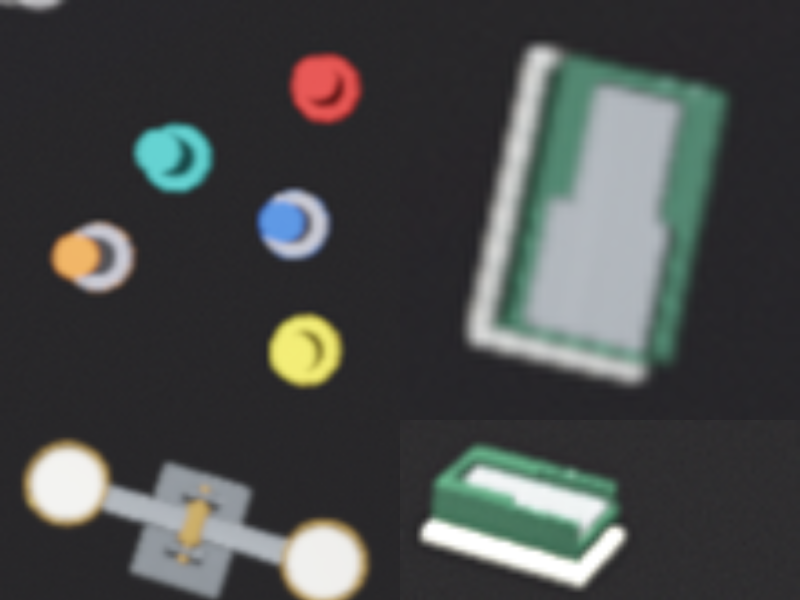

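The crop confirms blue's foot ring at top pixel (263.5,226) and orange's at (215,234). The keeper's lips are at the top of the image (+x) and its open end is towards the robot.

```bash
python3 - <<'E'
from h import *
f=load('top')
for n,u,v,z in [('blue',263.5,226,.008),('orange',215,234.2,.008),('red',271.3,192,.008),('turq',234,209.5,.008),('yel',266.3,257.5,.008),
 ('panL?',313.2,167.2,.045),('panR?',384,189,.045),('bal',347.5,180.5,.012),('dish',312.5,269,.01),('obj',374,272,.03)]:
    print(n,ray(f,u,v,z).round(4))
# keeper plate corners in crop: 400/55=7.27
s=400/55
for x,y in [(528,310),(645,345),(548,200),(665,228),(575,200),(600,85),(680,105),(660,222),(470,340),(645,380),(530,45)]:
    u=420+(x-400)/s; v=195+y/s; print((x,y),[ray(f,u,v,z)[:2].round(4).tolist() for z in(.008,.045)])
print(proj(f,[.163,-.603,.1]))
E
```

```text
blue [0.4981 0.1698 0.008 ]
orange [0.4722 0.3033 0.008 ]
red [0.5937 0.1515 0.008 ]
turq [0.5421 0.2537 0.008 ]
yel [0.4115 0.1589 0.008 ]
panL? [0.6603 0.0353 0.045 ]
panR? [ 0.6052 -0.1584  0.045 ]
bal [ 0.6309 -0.0613  0.012 ]
dish [0.3833 0.0306 0.01  ]
obj [ 0.3807 -0.1358  0.03  ]
(528, 310) [[0.4774, -0.315], [0.4771, -0.3036]]
(645, 345) [[0.4651, -0.3598], [0.4653, -0.3468]]
(548, 200) [[0.5196, -0.3229], [0.5179, -0.3112]]
(665, 228) [[0.5099, -0.3678], [0.5086, -0.3546]]
(575, 200) [[0.5199, -0.3333], [0.5182, -0.3213]]
(600, 85) [[0.5644, -0.3432], [0.5612, -0.3308]]
(680, 105) [[0.5574, -0.374], [0.5544, -0.3606]]
(660, 222) [[0.5122, -0.3659], [0.5108, -0.3528]]
(470, 340) [[0.4654, -0.2928], [0.4656, -0.2821]]
(645, 380) [[0.4518, -0.3597], [0.4525, -0.3467]]
(530, 45) [[0.5792, -0.3162], [0.5755, -0.3048]]
[565.75421042 368.00982002]
```

>>> move_arm:
  rows:
    - [0, 0, 0, 0, 0, 5, 1]
    - [0, 0, 0, 0, 0, 5, 1]
    - [0, 0, 0, 0, 0, 5.1, 1]
    - [3.3, -2.5, -0.3, 0, 0, 0, 1]
    - [3.3, -2.5, -0.3, 0, 0, 0, 1]
    - [3.3, -2.5, -0.3, 0, 0, 0, 1]
    - [3.3, -2.5, -0.3, 0, 0, 0, 1]
    - [3.3, -2.5, -0.3, 0, 0, 0, 1]
    - [3.3, -2.5, -0.3, 0, 0, 0, 1]
    - [3.3, -2.5, -0.3, 0, 0, 0, 1]
    - [3.3, -2.5, -0.3, 0, 0, 0, 1]
    - [3.3, -2.5, -0.3, 0, 0, 0, 1]
    - [0, 0, 0, 0, 0, 0, 1]
    - [0, 0, 0, 0, 0, 0, 1]

```text
time: 1.27
tool_pos: [0.4612, -0.3767, 0.2769]
tool_rot: [-0.0, 1.0, 0.002, -0.0]
contact_force: [-1.3, -1.0, -0.2]
gripper_width: 1.002
grasp_force: 0.0
```

```bash
python3 - <<'E'
from h import *
f=grab('wrist'); cv2.imwrite('pics/w1.png',f['img']); np.savez('wk.npz',**f)
s=manip.state();print(s['tool_pos'],s['tool_rot'],-f['R'].T@f['t'],f['R'].round(3).tolist(),f['mtx'].round(1).tolist(), s['contact_force'])
print([proj(f,p) for p in([.5155,-.338,0],[.46,-.33,.03])])
E
```

```text
[ 0.46007659 -0.37773772  0.27673693] [-1.40032697e-04  9.99999363e-01  9.77280550e-04 -5.47011473e-04] [ 0.52967089 -0.37776907  0.40059523] [[0.004, -1.0, 0.001], [-0.963, -0.004, 0.27], [-0.27, -0.002, -0.963]] [[284.2, 0.0, 322.4], [0.0, 284.2, 195.3], [0.0, 0.0, 1.0]] [-0.7174696  -0.7100158  -0.06924093]
[array([293.12158438, 126.09569472]), array([285.81248366, 170.08526584])]
```

View pics/w1.png

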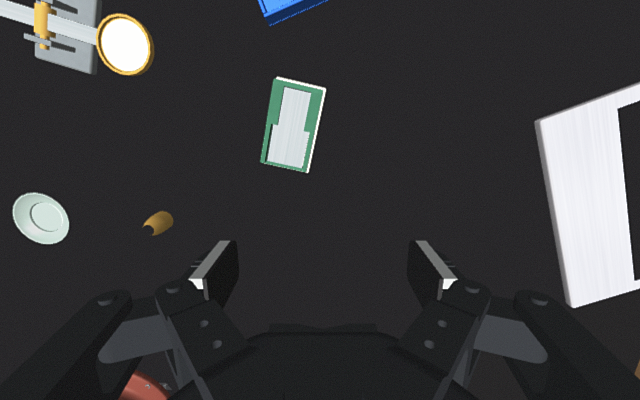

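The wrist view shows the keeper at (293,125), lips up and open end down, with a balance pan at (125,44). I'll enlarge it to pick corners.

```bash
python3 - <<'E'
from h import *
w=load('wk')['img'];t=load('top')['img'];s=load('side')['img']
C=lambda i,x,y,a,b,W,H:cv2.resize(i[y:y+b,x:x+a],(W,H),interpolation=cv2.INTER_CUBIC)
A=C(w,255,70,75,108,412,594)
B=C(s,340,132,55,38,385,266); D=C(t,424,196,48,41,384,328)
cv2.imwrite('pics/c2.png',np.hstack([A,np.vstack([B,np.pad(D,((0,0),(0,1),(0,0)))])]))
E
```

```text
(no output)
```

View pics/c2.png

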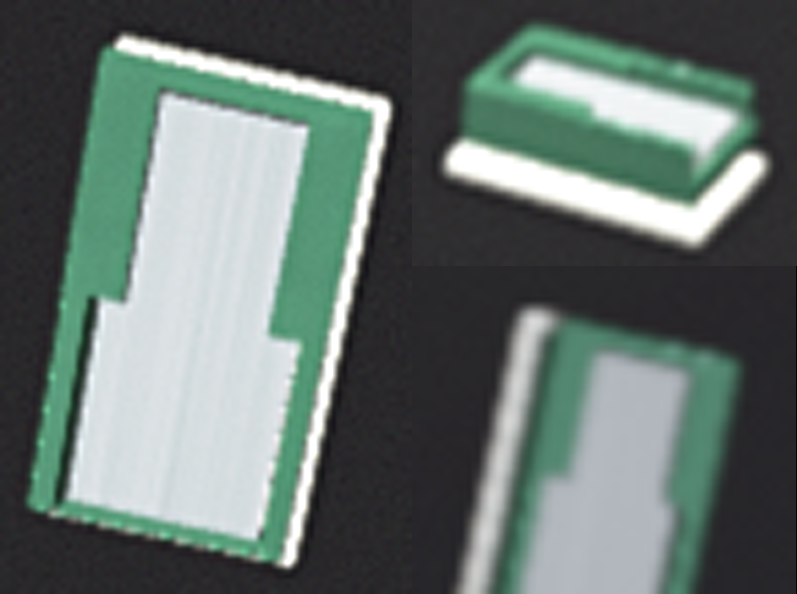

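```bash
cat > fit.py <<'E'
from h import *
from scipy.optimize import least_squares
W,T,S=load('wk'),load('top'),load('side')
w=lambda x,y:(255+x/5.5,70+y/5.5); c1=lambda x,y:(420+(x-400)/7.27,195+y/7.27)
s=lambda x,y:(340+(x-412)/7,132+y/7); t=lambda x,y:(424+(x-412)/8,196+(y-266)/8)
obs=[(W,w(126,301),'L',(24,16.5)),(W,w(272,338),'L',(24,-16.5)),(W,w(95,297),'L',(24,24)),(W,w(300,342),'L',(24,-24)),
(W,w(118,37),'F',(57.5,33)),(W,w(391,103),'F',(57.5,-33)),(W,w(290,567),'F',(-57.5,-33)),
(T,t(573,476),'L',(24,16.5)),(T,t(660,500),'L',(24,-16.5)),(T,c1(548,199),'L',(24,24)),
(T,c1(470,338),'F',(-57.5,33)),(T,c1(532,46),'F',(57.5,33)),(T,c1(645,382),'F',(-57.5,-33)),
(S,s(590,107),'L',(24,16.5)),(S,s(445,165),'F',(57.5,33)),(S,s(698,235),'F',(-57.5,33))]
def res(p):
    x,y,a,h,xe,tf=p; r=[]
    for f,uv,k,(X,Y) in obs:
        if k=='L': X=X/1e3+xe; z=h+.011
        else: X=X/1e3; z=tf
        Y/=1e3
        r+=list(proj(f,[x+X*np.cos(a)-Y*np.sin(a),y+X*np.sin(a)+Y*np.cos(a),z])-uv)
    return np.array(r)
o=least_squares(res,[.515,-.338,-.2,.045,-.02,.008],loss='soft_l1',bounds=([-1,-1,-1,.02,-.06,0],[1,1,1,.07,.03,.02]))
print(o.x.round(4)); print(res(o.x).reshape(-1,2).round(2).tolist())
x,y,a,h,xe,tf=o.x
for X in(0,xe,xe+.048): print(x+X*np.cos(a),y+X*np.sin(a))
print(np.sqrt(np.diag(np.linalg.inv(o.jac.T@o.jac))))
E
python3 fit.py
```

```text
[ 0.5145 -0.3386 -0.215   0.0256 -0.0239  0.004 ]
[[-0.17, 0.26], [-0.72, -0.55], [-0.48, -0.37], [0.06, 0.05], [0.33, 0.1], [0.31, -0.11], [0.71, -0.22], [-0.6, 0.42], [0.38, 0.3], [0.47, -0.35], [0.07, 0.28], [0.15, 0.55], [-0.89, -0.14], [0.39, 0.45], [0.3, -0.55], [0.12, -0.04]]
0.5144747803553164 -0.3386377799955672
0.49108228816780525 -0.33353005637813715
0.5379774128267915 -0.3437695526166316
[0.00065836 0.00052614 0.01085084 0.00270779 0.00091154 0.00213328]
```

>>> move_arm:
  rows:
    - [1.25, -3.95, 0, 0, 0, 0, 1]
    - [1.25, -3.95, 0, 0, 0, 0, 1]
    - [1.25, -3.95, 0, 0, 0, 0, 1]
    - [1.25, -3.95, 0, 0, 0, 0, 1]
    - [1.25, -3.95, 0, 0, 0, 0, 1]
    - [1.25, -3.95, 0, 0, 0, 0, 1]
    - [1.25, -3.95, 0, 0, 0, 0, 1]
    - [1.25, -3.95, 0, 0, 0, 0, 1]
    - [0, 0, 0, 0, 0, 0, 1]
    - [0, 0, 0, 0, 0, 0, 1]
    - [0, 0, 0, 0, 0, 0, 1]

```text
time: 2.23
tool_pos: [0.5593, -0.0637, 0.2769]
tool_rot: [0.0, 1.0, -0.001, -0.0]
contact_force: [-0.0, -0.6, 0.0]
gripper_width: 0.998
grasp_force: 0.0
```

```bash
cat > pans.py <<'E'
from h import *
f=grab('wrist'); np.savez('wb.npz',**f); im=f['img']
hsv=cv2.cvtColor(im,cv2.COLOR_BGR2HSV)
m=((hsv[...,2]>200)&(hsv[...,1]<40)).astype(np.uint8)
for c in cv2.findContours(m,0,2)[0]:
    if cv2.contourArea(c)<150: continue
    (u,v),(a,b),g=cv2.fitEllipse(c); print('white',round(u,1),round(v,1),round(a,1),round(b,1),ray(f,u,v,.045).round(4),ray(f,u,v,.035).round(4))
print(manip.state()['tool_pos'])
cv2.imwrite('pics/wb.png',im)
E
python3 pans.py
```

```text
white 261.2 279.2 43.9 49.4 [0.4046 0.0213 0.045 ] [0.3983 0.0238 0.035 ]
white 72.5 224.5 23.3 29.1 [0.4879 0.2684 0.045 ] [0.484  0.2778 0.035 ]
white 161.8 208.0 24.8 29.0 [0.5109 0.1457 0.045 ] [0.5076 0.1516 0.035 ]
white 522.9 209.0 25.7 98.5 [ 0.5088 -0.3299  0.045 ] [ 0.5055 -0.3374  0.035 ]
white 476.4 61.4 109.8 214.0 [ 0.6874 -0.2424  0.045 ] [ 0.689  -0.2474  0.035 ]
white 398.7 135.5 42.2 45.0 [ 0.604  -0.1592  0.045 ] [ 0.6033 -0.1619  0.035 ]
white 319.6 110.5 68.0 99.5 [ 0.6335 -0.0622  0.045 ] [ 0.6337 -0.0621  0.035 ]
white -1.9 83.3 28.6 39.3 [0.6643 0.3131 0.045 ] [0.6653 0.3238 0.035 ]
white 238.7 86.7 42.2 47.2 [0.6604 0.0326 0.045 ] [0.6613 0.0353 0.035 ]
white 47.0 18.7 25.9 34.1 [0.731  0.2385 0.045 ] [0.734 0.247 0.035]
[ 0.55931868 -0.0641139   0.27694329]
```

>>> move_arm:
  rows:
    - [-1.5, -3.8, 0, 0, 0, 0, 1]
    - [-1.5, -3.8, 0, 0, 0, 0, 1]
    - [-1.5, -3.8, 0, 0, 0, 0, 1]
    - [-1.5, -3.8, 0, 0, 0, 0, 1]
    - [-1.5, -3.8, 0, 0, 0, 0, 1]
    - [-1.5, -3.8, 0, 0, 0, 0, 1]
    - [-1.5, -3.8, 0, 0, 0, 0, 1]
    - [-1.5, -3.4, 0, 0, 0, 0, 1]
    - [0, 0, 0, 0, 0, 0, 1]
    - [0, 0, 0, 0, 0, 0, 1]
    - [0, 0, 0, 0, 0, 0, 1]

```text
time: 3.2
tool_pos: [0.4404, 0.2362, 0.2772]
tool_rot: [0.0, 1.0, -0.001, 0.0]
contact_force: [0.4, -0.6, 0.2]
gripper_width: 0.998
grasp_force: 0.0
```

```bash
cat > slugs.py <<'E'
from h import *
f=grab('wrist'); np.savez('ws.npz',**f); im=f['img']
hsv=cv2.cvtColor(im,cv2.COLOR_BGR2HSV); H,S,V=[hsv[...,i].astype(int) for i in range(3)]
print(manip.state()['tool_pos'])
for n,l,h in(('orange',8,18),('blue',105,122),('yellow',25,33),('red',-1,5)):
    m=((H>=l)&(H<=h)&(S>110)&(V>80)).astype(np.uint8)
    for c in cv2.findContours(m,0,2)[0]:
        if cv2.contourArea(c)<80: continue
        (u,v),(a,b),g=cv2.fitEllipse(c); print(n,cv2.contourArea(c),round(u,1),round(v,1),round(a,1),round(b,1),ray(f,u,v,.062).round(4),ray(f,u,v,.008).round(4))
big=cv2.resize(im[60:260,180:480],(780,520)); cv2.imwrite('pics/ws.png',im)
E
python3 slugs.py
```

```text
[0.44061617 0.23589752 0.277235  ]
yellow 928.0 377.7 188.6 30.6 39.8 [0.4223 0.1663 0.062 ] [0.4086 0.1554 0.008 ]
yellow 389.0 263.5 147.7 21.9 23.0 [0.4726 0.3039 0.062 ] [0.4668 0.3149 0.008 ]
red 1182.0 488.5 383.3 35.5 46.7 [ 0.1162 -0.018   0.062 ] [ 0.0537 -0.0583  0.008 ]
red 1421.0 392.0 41.4 35.7 52.5 [0.5857 0.1592 0.062 ] [0.598  0.1471 0.008 ]
```

```bash
cat > bal.py <<'E'
from h import *
from scipy.optimize import least_squares
W,T,S=load('wb'),load('top'),load('side')
def white(f,guess,n=''):
    hsv=cv2.cvtColor(f['img'],cv2.COLOR_BGR2HSV); m=((hsv[...,2]>170)&(hsv[...,1]<45)).astype(np.uint8)
    _,l,st,_=cv2.connectedComponentsWithStats(m)
    u,v=np.round(guess).astype(int); k=l[v,u]
    c=max(cv2.findContours((l==k).astype(np.uint8),0,1)[0],key=cv2.contourArea); e=cv2.fitEllipse(c); print(n,k,e); return e[0]
L=[.6605,.0345,.04];R=[.604,-.16,.05]; obs=[]
for n,f in(('W',W),('T',T),('S',S)):
    for p,sg in((L,1),(R,-1)):
        obs.append((f,white(f,proj(f,p),n),sg, 1.5 if n=='T' else 1))
def pt(p,sg):
    x,y,a,t,d=p; Y=sg*.1*np.cos(t)-d*np.sin(t); Z=.036+sg*.1*np.sin(t)+d*np.cos(t)
    return [x-Y*np.sin(a),y+Y*np.cos(a),Z]
res=lambda p:np.concatenate([w*(proj(f,pt(p,sg))-uv) for f,uv,sg,w in obs])
o=least_squares(res,[.632,-.063,-.285,-.05,.008],loss='soft_l1')
print(o.x.round(4),res(o.x).reshape(-1,2).round(1).tolist(),np.sqrt(np.diag(np.linalg.inv(o.jac.T@o.jac))).round(4))
for s in(1,-1):print(np.round(pt(o.x,s),4))
f=load('ws');uv=proj(f,[.4981,.1698,.062]).round().astype(int);print(uv,cv2.cvtColor(f['img'],cv2.COLOR_BGR2HSV)[uv[1]-2:uv[1]+3,uv[0]].tolist())
E
python3 bal.py
```

```text
W 14 ((238.67660522460938, 86.63240814208984), (42.50552749633789, 47.19526672363281), 160.6212158203125)
W 18 ((398.7326965332031, 135.5175018310547), (42.18213653564453, 44.88734817504883), 41.811065673828125)
T 9 ((320.4747009277344, 169.51869201660156), (17.519163131713867, 43.05355453491211), 107.90887451171875)
T 11 ((383.4391784667969, 188.8717041015625), (18.5512638092041, 19.428573608398438), 98.18921661376953)
S 19 ((266.74853515625, 209.78309631347656), (13.947503089904785, 22.962244033813477), 81.35601806640625)
S 11 ((318.0592041015625, 167.5244598388672), (11.129150390625, 20.18646812438965), 87.15959167480469)
[ 0.6324 -0.0624 -0.2856 -0.0569  0.0089] [[0.2, 0.3], [-0.1, -0.0], [-10.1, -3.1], [1.0, 0.2], [0.3, 0.1], [-0.1, 0.1]] [0.0007 0.0009 0.0076 0.0211 0.0018]
[0.6606 0.0339 0.0392]
[ 0.6044 -0.1577  0.0506]
[378 125] [[100, 152, 255], [100, 151, 255], [100, 152, 255], [100, 149, 255], [100, 151, 255]]
```

```bash
cat >> h.py <<'E'
def go(target,yaw):
    """shift in tool cm from the measured position, tool down with x axis at yaw (deg)"""
    d=(np.asarray(target)-manip.state()['tool_pos'])*100; a=np.radians(yaw)
    return np.round([d[0]*np.cos(a)+d[1]*np.sin(a), d[0]*np.sin(a)-d[1]*np.cos(a), -d[2]],2)
E
python3 - <<'E'
from h import *
f=load('ws');hsv=cv2.cvtColor(f['img'],cv2.COLOR_BGR2HSV); m=((hsv[...,0]>=95)&(hsv[...,0]<=110)&(hsv[...,1]>110)&(hsv[...,2]>100)).astype(np.uint8)
for c in cv2.findContours(m,0,2)[0]:
    if cv2.contourArea(c)>60: e=cv2.fitEllipse(c);print(e,ray(f,*e[0],.062))
print(go([.498,.1698,.12],-16.4))
E
```

```text
((378.5387268066406, 124.6146240234375), (23.55242347717285, 24.527854919433594), 46.441287994384766) [0.49882539 0.16921388 0.062     ]
[ 7.37  4.72 15.72]
```

>>> move_arm:
  rows:
    - [0, 0, 0, 0, 0, 5.5, 1]
    - [0, 0, 0, 0, 0, 5.5, 1]
    - [0, 0, 0, 0, 0, 5.4, 1]
    - [1.5, 0.95, 3.1, 0, 0, 0, 1]
    - [1.5, 0.95, 3.1, 0, 0, 0, 1]
    - [1.5, 0.95, 3.1, 0, 0, 0, 1]
    - [1.5, 0.95, 3.1, 0, 0, 0, 1]
    - [1.4, 0.95, 3.1, 0, 0, 0, 1]
    - [0, 0, 0, 0, 0, 0, 1]
    - [0, 0, 0, 0, 0, 0, 1]

```text
time: 4.08
tool_pos: [0.4966, 0.1689, 0.1203]
tool_rot: [0.001, 0.989, -0.145, -0.002]
contact_force: [0.2, 0.4, 0.7]
gripper_width: 1.001
grasp_force: 0.0
```

```bash
python3 - <<'E'
from h import *
s=manip.state();print(s['tool_pos'],s['tool_rot'],go([.4985,.1695,.043],-16.4))
E
```

```text
[0.49663296 0.16885415 0.12026654] [ 7.75149952e-04  9.89463053e-01 -1.44762953e-01 -2.44005168e-03] [ 0.16 -0.11  7.73]
```

>>> move_arm:
  rows:
    - [0.1, 0, 2.5, 0, 0, 0, 1]
    - [0.05, -0.1, 2.5, 0, 0, 0, 1]
    - [0, 0, 1.7, 0, 0, 0, 1]
    - [0, 0, 1, 0, 0, 0, 1]
    - [0, 0, 0, 0, 0, 0, 0.2]
    - [0, 0, 0, 0, 0, 0, -0.2]
    - [0, 0, 0, 0, 0, 0, -0.6]
    - [0, 0, 0, 0, 0, 0, -1]
    - [0, 0, 0, 0, 0, 0, -1]
    - [0, 0, 0, 0, 0, 0, -1]
    - [0, 0, 0, 0, 0, 0, -1]
    - [0, 0, 0, 0, 0, 0, -1]

```text
time: 5.08
tool_pos: [0.5002, 0.172, 0.0471]
tool_rot: [-0.0, 0.99, -0.142, 0.001]
contact_force: [-1.9, -1.6, 6.0]
gripper_width: 0.307
grasp_force: 58.8
```

>>> move_arm:
  rows:
    - [0, 0, -1, 0, 0, 0, -1]
    - [0, 0, -2.5, 0, 0, 0, -1]
    - [0, 0, -3, 0, 0, 0, -1]
    - [0, 0, -3, 0, 0, 0, -1]
    - [0, 0, 0, 0, 0, 0, -1]
    - [0, 0, 0, 0, 0, 0, -1]
    - [0, 0, 0, 0, 0, 0, -1]

```text
time: 5.67
tool_pos: [0.4987, 0.1718, 0.1401]
tool_rot: [0.0, 0.99, -0.143, -0.0]
contact_force: [-0.6, 0.0, -1.3]
gripper_width: 0.309
grasp_force: 59.1
```

```bash
python3 - <<'E'
from h import *
s=manip.state();print(s['contact_force']);f=grab('wrist'); np.savez('wg.npz',**f)
s2=manip.state();print(s2['contact_force'],s2['tool_pos'],s2['tool_rot'],s2['gripper_width'])
hsv=cv2.cvtColor(f['img'],cv2.COLOR_BGR2HSV); m=((hsv[...,0]>=95)&(hsv[...,0]<=110)&(hsv[...,1]>110)&(hsv[...,2]>100)).astype(np.uint8)
for c in cv2.findContours(m,0,2)[0]:
    if cv2.contourArea(c)>60: e=cv2.fitEllipse(c);print(e)
d=[.0,.0]
for h in(.01,.015,.02,.025): print(h,proj(f,s2['tool_pos']+[0,0,h]))
cv2.imwrite('pics/wg.png',cv2.resize(f['img'][150:400,170:470],(600,500)))
E
```

```text
[-0.64837797  0.01933457 -1.29829512]
[ 0.60556846  0.36949452 -0.55979755] [0.49806004 0.17164977 0.13908528] [ 3.32651598e-04  9.89796524e-01 -1.42483466e-01 -1.09148993e-03] 0.31137907126960307
((322.311279296875, 280.2278137207031), (60.2266960144043, 63.73329162597656), 87.9006576538086)
((322.8080139160156, 232.3620147705078), (69.72500610351562, 71.8686294555664), 98.5160903930664)
0.01 [319.9657101  274.14035201]
0.015 [319.88115316 280.2772705 ]
0.02 [319.78978459 286.90856008]
0.025 [319.69074673 294.09646536]
```

View pics/wg.png

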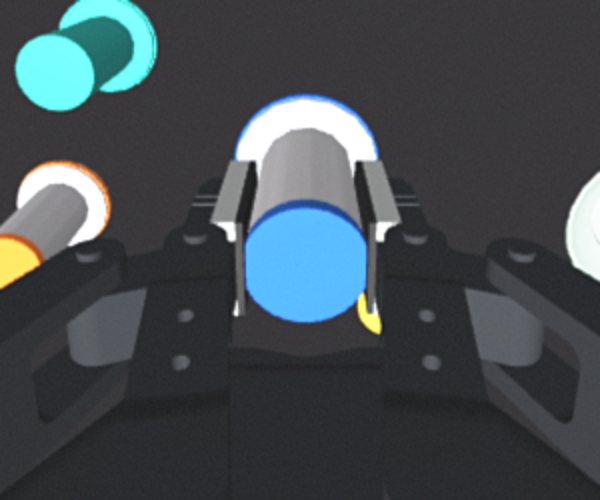

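The picture shows blue held upright and centred, cap at (306,262) in the crop. It adds only about 1 N, so it is likely the light one. I'll take it to the higher pan (-y end) and tilt it to match.

>>> move_arm:
  rows:
    - [1.0, 1.5, 0, 0, 0, 0, -1]
    - [2.1, 3.1, 0, 0, 0, 0, -1]
    - [2.2, 3.2, 0, 0, 0, 0, -1]
    - [2.2, 3.2, 0, 0, 0, 0, -1]
    - [2.2, 3.2, 0, 0, 0, 0, -1]
    - [2.2, 3.2, 0, 0, 0, 0, -1]
    - [2.2, 3.2, 0, 0, 0, 0, -1]
    - [2.2, 3.2, 0, 0, 0, 0, -1]
    - [2.1, 3.0, 0, 0, 0, 0, -1]
    - [1.3, 1.5, 0, 0, 0, 0, -1]
    - [0, 0, 0, -3.3, 0, 0, -1]
    - [0, 0, 0, 0, 0, 0, -1]
    - [0, 0, 0, 0, 0, 0, -1]
    - [0, 0, 0, 0, 0, 0, -1]

```text
time: 6.88
tool_pos: [0.6074, -0.1543, 0.1389]
tool_rot: [0.028, 0.989, -0.142, -0.005]
contact_force: [-1.4, 0.6, -1.2]
gripper_width: 0.306
grasp_force: 59.3
```

```bash
python3 - <<'E'
from h import *
f=grab('wrist'); s=manip.state();print(s['contact_force'],s['tool_pos'],s['tool_rot'],go([.6052,-.1551,.1075],-16.4))
from scipy.spatial.transform import Rotation as R
q=s['tool_rot'];M=R.from_quat([*q[1:],q[0]]).as_matrix();print(M.round(3))
hsv=cv2.cvtColor(f['img'],cv2.COLOR_BGR2HSV)
for nm,b in (('W',load('wb')),):pass
cv2.imwrite('pics/wp.png',np.hstack([cv2.resize(f['img'][100:350,220:420],(480,600)),cv2.resize(grab('side')['img'][120:220,290:343],(318,600))]))
E
```

```text
[-0.795065   -0.29697945 -0.52310013] [ 0.60754599 -0.15439253  0.13929272] [ 0.02791622  0.98946774 -0.14195069 -0.00492639] [-0.21  0.13  3.18]
[[ 0.96  -0.281 -0.018]
 [-0.281 -0.958 -0.054]
 [-0.002  0.057 -0.998]]
```

View pics/wp.png

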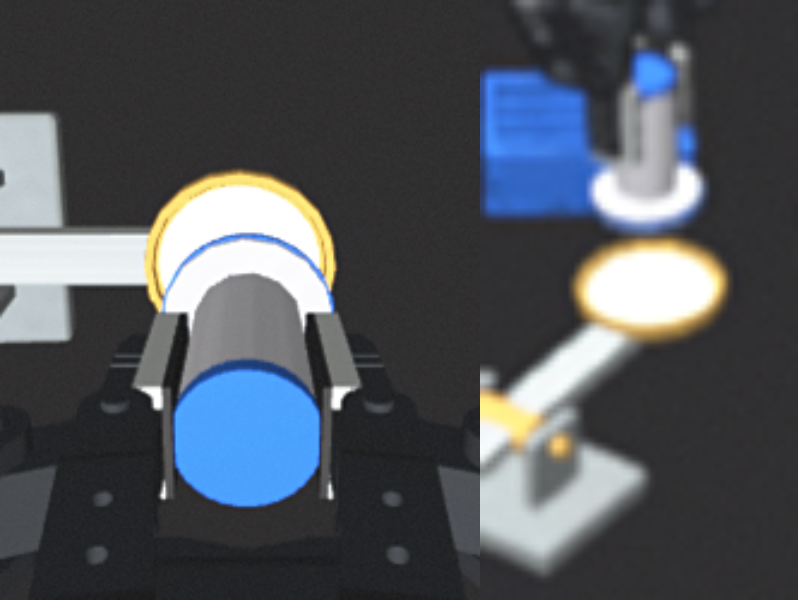

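Seen from the wrist, the foot (248) sits about 3 mm right of the pan centre (241). I'll correct for that and lower it gently along the pan's normal.

>>> move_arm:
  rows:
    - [-0.1, -0.2, 0, 0, 0, 0, -1]
    - [0, 0, 1.0, 0, 0, 0, -1]
    - [0, 0, 1.0, 0, 0, 0, -1]
    - [0, 0, 1.0, 0, 0, 0, -1]
    - [0, 0, 0.3, 0, 0, 0, -1]
    - [0, 0, 0.2, 0, 0, 0, -1]
    - [0, 0, 0, 0, 0, 0, -1]
    - [0, 0, 0, 0, 0, 0, -1]
    - [0, 0, 0, 0, 0, 0, -1]

```text
time: 7.73
tool_pos: [0.6077, -0.1552, 0.1058]
tool_rot: [0.029, 0.989, -0.142, -0.004]
contact_force: [-0.3, 0.1, -0.1]
gripper_width: 0.308
grasp_force: 59.3
```

>>> move_arm:
  rows:
    - [0, 0, 0.1, 0, 0, 0, -1]
    - [0, 0, 0, 0, 0, 0, -1]

```text
time: 7.9
tool_pos: [0.6075, -0.1552, 0.1046]
tool_rot: [0.029, 0.989, -0.142, -0.004]
contact_force: [0.4, 0.0, -1.4]
gripper_width: 0.308
grasp_force: 59.3
```

>>> move_arm:
  rows:
    - [0, 0, 0.1, 0, 0, 0, -1]
    - [0, 0, 0, 0, 0, 0, -1]

```text
time: 8.07
tool_pos: [0.6072, -0.1551, 0.1032]
tool_rot: [0.028, 0.989, -0.142, -0.004]
contact_force: [0.8, -0.7, -0.8]
gripper_width: 0.303
grasp_force: 59.3
```

>>> move_arm:
  rows:
    - [-0.1, 0, 0.2, 0, 0, 0, -1]
    - [0, 0, 0, 0, 0, 0, -1]

```text
time: 8.23
tool_pos: [0.6059, -0.1548, 0.1008]
tool_rot: [0.028, 0.989, -0.142, -0.004]
contact_force: [0.1, -0.3, -1.3]
gripper_width: 0.307
grasp_force: 59.3
```

>>> move_arm:
  rows:
    - [0, 0, 0.1, 0, 0, 0, -1]
    - [0, 0, 0, 0, 0, 0, -1]

```text
time: 8.4
tool_pos: [0.6061, -0.155, 0.1]
tool_rot: [0.028, 0.989, -0.142, -0.004]
contact_force: [0.5, -0.5, -0.9]
gripper_width: 0.306
grasp_force: 59.3
```

>>> move_arm:
  rows:
    - [0, 0, 0.1, 0, 0, 0, -1]
    - [0, 0, 0, 0, 0, 0, -1]

```text
time: 8.57
tool_pos: [0.6061, -0.1551, 0.099]
tool_rot: [0.028, 0.989, -0.142, -0.004]
contact_force: [0.1, -0.1, -1.4]
gripper_width: 0.31
grasp_force: 59.3
```

```bash
python3 - <<'E'
from h import *
f=grab('side');s=manip.state();print(s['tool_pos'],s['contact_force'],s['ft_torque'])
cv2.imwrite('pics/sp.png',np.hstack([cv2.resize(f['img'][125:185,285:355],(560,480),interpolation=cv2.INTER_CUBIC)]))
E
```

```text
[ 0.60614497 -0.15502911  0.09910859] [-0.89973046  0.02028643 -0.02080334] [-0.02535536 -0.03211613 -0.02598487]
```

View pics/sp.png

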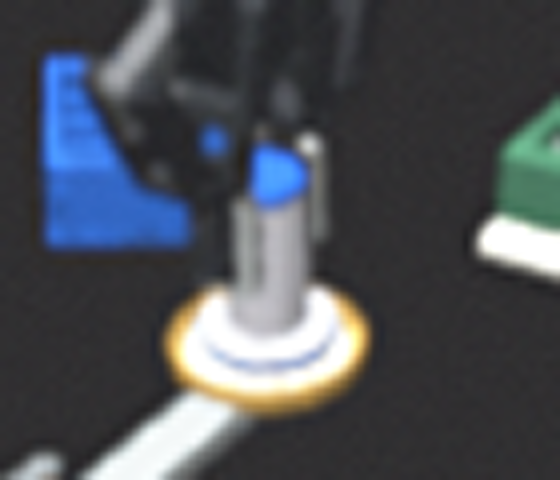

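The foot is centred over the pan and hovering just above the floor.

>>> move_arm:
  rows:
    - [0, 0, 0.1, 0, 0, 0, -1]
    - [0, 0, 0, 0, 0, 0, -1]
    - [0, 0, 0, 0, 0, 0, -1]

```text
time: 8.87
tool_pos: [0.6061, -0.1551, 0.0982]
tool_rot: [0.028, 0.989, -0.142, -0.004]
contact_force: [-0.5, 0.2, -1.2]
gripper_width: 0.308
grasp_force: 59.3
```

>>> move_arm:
  rows:
    - [0, 0, 0.1, 0, 0, 0, -1]
    - [0, 0, 0, 0, 0, 0, -1]
    - [0, 0, 0, 0, 0, 0, -1]

```text
time: 9.12
tool_pos: [0.6063, -0.1552, 0.0974]
tool_rot: [0.029, 0.989, -0.142, -0.004]
contact_force: [1.5, -0.2, 0.1]
gripper_width: 0.307
grasp_force: 59.4
```

>>> move_arm:
  rows:
    - [0, 0, 0.1, 0, 0, 0, -1]
    - [0, 0, 0, 0, 0, 0, -1]
    - [0, 0, 0, 0, 0, 0, -1]

```text
time: 9.37
tool_pos: [0.6063, -0.1553, 0.0965]
tool_rot: [0.029, 0.989, -0.142, -0.004]
contact_force: [-0.8, -0.4, 0.4]
gripper_width: 0.305
grasp_force: 59.5
```

>>> move_arm:
  rows:
    - [0, 0, 0, 0, 0, 0, -0.3]
    - [0, 0, 0, 0, 0, 0, -0.1]
    - [0, 0, 0, 0, 0, 0, 0.1]
    - [0, 0, 0, 0, 0, 0, 0.4]
    - [0, 0, 0, 0, 0, 0, 0.6]
    - [0, 0, 0, 0, 0, 0, 0.6]
    - [0, 0, -1, 0, 0, 0, 0.6]
    - [0, 0, -3, 0, 0, 0, 0.6]
    - [0, 0, -4, 0, 0, 0, 0.6]
    - [0, 0, -3, 0, 0, 0, 0.6]
    - [0, 0, 0, 3.3, 0, 0, 0.8]
    - [0, 0, 0, 0, 0, 0, 1]

```text
time: 10.37
tool_pos: [0.6096, -0.1504, 0.2108]
tool_rot: [0.0, 0.99, -0.143, 0.004]
contact_force: [-1.0, -0.0, -0.6]
gripper_width: 0.996
grasp_force: 0.0
```

```bash
cat > view.py <<'E'
from h import *; import sys
f=grab('side'); t=grab('top'); hsv=cv2.cvtColor(f['img'],cv2.COLOR_BGR2HSV)
for n,l,h in(('blue',95,115),('orange',8,24)):
    m=((hsv[...,0]>=l)&(hsv[...,0]<=h)&(hsv[...,1]>110)&(hsv[...,2]>90)).astype(np.uint8)
    for c in cv2.findContours(m,0,2)[0]:
        if 15<cv2.contourArea(c)<400: print(n,cv2.contourArea(c),cv2.fitEllipse(c)[0] if len(c)>5 else 0)
print(manip.state()['tool_pos'],go([.4726,.3036,.12],-16.4))
cv2.imwrite(sys.argv[1],np.hstack([cv2.resize(f['img'][120:225,240:345],(400,400)),cv2.resize(t['img'][140:220,300:400],(400,400))]))
E
python3 view.py pics/sp2.png
```

```text
orange 17.0 (301.0711364746094, 336.39434814453125)
orange 219.0 (300.4047546386719, 316.9093322753906)
orange 55.5 (215.0859832763672, 254.59275817871094)
orange 78.0 (266.6575927734375, 209.273193359375)
orange 161.5 (402.2131652832031, 199.2602081298828)
orange 36.0 (318.0954284667969, 167.79302978515625)
orange 25.0 (365.3166809082031, 70.38130950927734)
orange 89.0 (366.3279113769531, 56.084293365478516)
[ 0.60750664 -0.14939963  0.20602896] [-25.73 -39.65   8.6 ]
```

View pics/sp2.png

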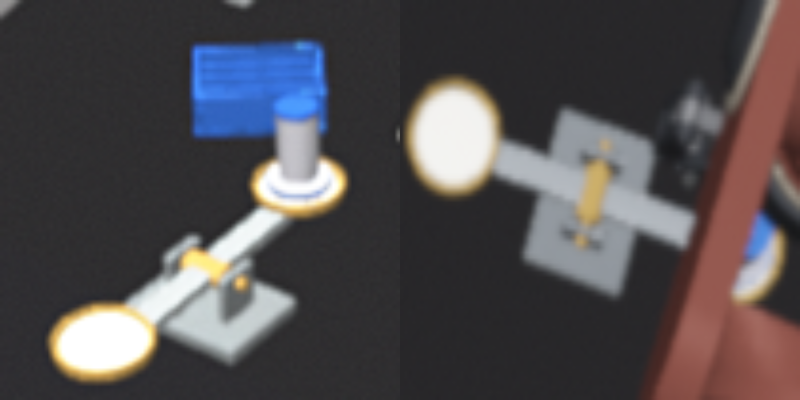

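Blue stands alone on the higher pan and the beam didn't move, so blue is the light one. Now orange.

>>> move_arm:
  rows:
    - [-1.2, -1.9, 0, 0, 0, 0, 1]
    - [-2.3, -3.4, 0, 0, 0, 0, 1]
    - [-2.3, -3.4, 0, 0, 0, 0, 1]
    - [-2.3, -3.4, 0, 0, 0, 0, 1]
    - [-2.3, -3.4, 0, 0, 0, 0, 1]
    - [-2.3, -3.4, 0, 0, 0, 0, 1]
    - [-2.3, -3.4, 0, 0, 0, 0, 1]
    - [-2.2, -3.4, 0, 0, 0, 0, 1]
    - [-2.2, -3.4, 0, 0, 0, 0, 1]
    - [-2.2, -3.4, 0, 0, 0, 0, 1]
    - [-2.1, -3.4, 0.5, 0, 0, 0, 1]
    - [-1.5, -2.5, 2, 0, 0, 0, 1]
    - [-0.5, -0.6, 3, 0, 0, 0, 1]
    - [0, 0, 3, 0, 0, 0, 1]
    - [0, 0, 0, 0, 0, 0, 1]
    - [0, 0, 0, 0, 0, 0, 1]

```text
time: 11.8
tool_pos: [0.4688, 0.2966, 0.1177]
tool_rot: [0.002, 0.99, -0.142, -0.003]
contact_force: [-0.3, -0.8, 0.6]
gripper_width: 1.003
grasp_force: 0.0
```

```bash
python3 - <<'E'
from h import *
s=manip.state();print(s['tool_pos'],s['tool_rot'],go([.4726,.3036,.044],-16.4))
E
```

```text
[0.46883325 0.29660358 0.11768336] [ 0.00233415  0.9898307  -0.14219811 -0.00307104] [ 0.16 -0.78  7.37]
```

>>> move_arm:
  rows:
    - [0.2, -0.85, 0.5, 0, 0, 0, 1]
    - [0, 0, 2.5, 0, 0, 0, 1]
    - [0, 0, 2.3, 0, 0, 0, 1]
    - [0, 0, 1.2, 0, 0, 0, 1]
    - [0, 0, 0.7, 0, 0, 0, 1]
    - [0, 0, 0, 0, 0, 0, 0.2]
    - [0, 0, 0, 0, 0, 0, -0.2]
    - [0, 0, 0, 0, 0, 0, -0.6]
    - [0, 0, 0, 0, 0, 0, -1]
    - [0, 0, 0, 0, 0, 0, -1]
    - [0, 0, 0, 0, 0, 0, -1]
    - [0, 0, 0, 0, 0, 0, -1]

```text
time: 12.8
tool_pos: [0.4766, 0.3054, 0.0507]
tool_rot: [-0.0, 0.99, -0.142, 0.001]
contact_force: [-1.2, -1.4, 5.8]
gripper_width: 0.317
grasp_force: 58.9
```

>>> move_arm:
  rows:
    - [0, 0, -1, 0, 0, 0, -1]
    - [0, 0, -2.5, 0, 0, 0, -1]
    - [0, 0, -3, 0, 0, 0, -1]
    - [0, 0, -3, 0, 0, 0, -1]
    - [0, 0, 0, 0, 0, 0, -1]
    - [0, 0, 0, 0, 0, 0, -1]
    - [0, 0, 0, 0, 0, 0, -1]

```text
time: 13.38
tool_pos: [0.4748, 0.3047, 0.1428]
tool_rot: [0.001, 0.99, -0.142, -0.001]
contact_force: [0.3, 0.0, -3.5]
gripper_width: 0.313
grasp_force: 60.5
```

```bash
cat > cap.py <<'E'
from h import *
from scipy.spatial.transform import Rotation as R
f=grab('wrist'); np.savez('wg.npz',**f); s=manip.state();print(s['contact_force'],s['tool_pos'],s['tool_rot'])
q=s['tool_rot'];zt=R.from_quat([*q[1:],q[0]]).as_matrix()[:,2]
hsv=cv2.cvtColor(f['img'],cv2.COLOR_BGR2HSV); m=((hsv[...,0]>=8)&(hsv[...,0]<=24)&(hsv[...,1]>110)&(hsv[...,2]>100)).astype(np.uint8)
for c in cv2.findContours(m,0,2)[0]:
    if cv2.contourArea(c)>1500: print(cv2.contourArea(c),cv2.fitEllipse(c))
for h in(.012,.014,.016,.018): print(h,proj(f,s['tool_pos']-zt*h))
E
python3 cap.py; python3 -c "from h import *;print(go([.6606,.0335,.13],-16.4))"
```

```text
[-1.59823609  0.26050203 -3.55933156] [0.47427538 0.30446718 0.14181682] [ 0.00105415  0.98979654 -0.14247458 -0.00164101]
2882.5 ((322.1910400390625, 280.80255126953125), (59.37913131713867, 62.238136291503906), 92.07746887207031)
0.012 [320.13862114 276.32269324]
0.014 [320.10145336 278.78637374]
0.016 [320.06312413 281.32704092]
0.018 [320.02357816 283.94836065]
[25.52 20.73  1.18]
```

Lifting orange reads about 3.5 N, against about 1 N for blue. Orange goes to the lower pan (+y end).

>>> move_arm:
  rows:
    - [0, 0, -1.5, 0, 0, 0, -1]
    - [1.4, 1.1, 0, 0, 0, 0, -1]
    - [2.9, 2.3, 0, 0, 0, 0, -1]
    - [2.9, 2.3, 0, 0, 0, 0, -1]
    - [2.9, 2.3, 0, 0, 0, 0, -1]
    - [2.9, 2.3, 0, 0, 0, 0, -1]
    - [2.9, 2.3, 0, 0, 0, 0, -1]
    - [2.9, 2.3, 0, 0, 0, 0, -1]
    - [2.9, 2.3, 0, 0, 0, 0, -1]
    - [2.9, 2.3, 0, 0, 0, 0, -1]
    - [1.2, 0.9, 0, 0, 0, 0, -1]
    - [0, 0, 1.0, -3.3, 0, 0, -1]
    - [0, 0, 1.0, 0, 0, 0, -1]
    - [0, 0, 0, 0, 0, 0, -1]
    - [0, 0, 0, 0, 0, 0, -1]
    - [0, 0, 0, 0, 0, 0, -1]

```text
time: 14.77
tool_pos: [0.6646, 0.0368, 0.1381]
tool_rot: [0.028, 0.989, -0.142, -0.005]
contact_force: [0.8, 0.2, -2.9]
gripper_width: 0.311
grasp_force: 60.5
```

```bash
cat > off.py <<'E'
from h import *; import sys
from scipy.spatial.transform import Rotation as R
# tool-frame shift (cm) to a TCP target
s=manip.state();q=s['tool_rot'];M=R.from_quat([*q[1:],q[0]]).as_matrix()
print(s['time'],s['tool_pos'].round(4),s['contact_force'].round(2),'yaw',np.degrees(np.arctan2(M[1,0],M[0,0])).round(2),'z',M[:,2].round(3))
print('shift',(M.T@(np.array([float(a) for a in sys.argv[1:4]])-s['tool_pos'])*100).round(2))
E
python3 off.py .6643 .0359 .0898
python3 - <<'E'
from h import *
f=grab('wrist');hsv=cv2.cvtColor(f['img'],cv2.COLOR_BGR2HSV)
# brass rim outer contour and foot-ring contour near the jaws
m=((hsv[...,0]>=5)&(hsv[...,0]<=28)&(hsv[...,1]>80)).astype(np.uint8)
cv2.imwrite('pics/wl.png',np.hstack([cv2.resize(f['img'][100:350,220:420],(480,600))]))
for c in cv2.findContours(m,0,2)[0]:
    if cv2.contourArea(c)>60 and len(c)>5: print(cv2.contourArea(c),cv2.boundingRect(c),cv2.fitEllipse(c)[:2])
E
```

```text
14.7667 [0.6646 0.0368 0.1381] [ 0.8   0.2  -2.85] yaw -16.33 z [-0.018 -0.054 -0.998]
shift [ 0.01 -0.19  4.83]
2938.5 (292, 251, 62, 61) ((322.2136535644531, 280.9645690917969), (59.58987045288086, 63.48585891723633))
720.0 (423, 184, 27, 43) ((436.54833984375, 204.2780303955078), (24.02212142944336, 48.555904388427734))
5197.5 (44, 170, 100, 80) ((97.1255111694336, 207.74172973632812), (76.407958984375, 94.83350372314453))
1198.5 (520, 169, 83, 75) ((561.5414428710938, 205.7364959716797), (66.2428207397461, 79.8076171875))
62.0 (434, 169, 11, 8) ((439.654296875, 171.96240234375), (9.43264389038086, 11.482038497924805))
866.0 (280, 169, 80, 62) ((319.44146728515625, 207.7457275390625), (68.80221557617188, 76.20314025878906))
262.0 (131, 159, 43, 54) ((120.02000427246094, 200.46502685546875), (78.64850616455078, 104.88064575195312))
```

>>> move_arm:
  rows:
    - [0, -0.2, 1.2, 0, 0, 0, -1]
    - [0, 0, 1.5, 0, 0, 0, -1]
    - [0, 0, 1.2, 0, 0, 0, -1]
    - [0, 0, 0.4, 0, 0, 0, -1]
    - [0, 0, 0, 0, 0, 0, -1]
    - [0, 0, 0, 0, 0, 0, -1]
    - [0, 0, 0, 0, 0, 0, -1]

```text
time: 15.4
tool_pos: [0.6658, 0.0355, 0.0965]
tool_rot: [0.028, 0.989, -0.142, -0.004]
contact_force: [0.1, -0.2, -2.3]
gripper_width: 0.318
grasp_force: 60.5
```

>>> move_arm:
  rows:
    - [0, 0, 0.15, 0, 0, 0, -1]
    - [0, 0, 0, 0, 0, 0, -1]
    - [0, 0, 0, 0, 0, 0, -1]

```text
time: 15.65
tool_pos: [0.6657, 0.0355, 0.095]
tool_rot: [0.028, 0.989, -0.142, -0.004]
contact_force: [-0.5, 0.6, -2.3]
gripper_width: 0.314
grasp_force: 60.5
```

>>> move_arm:
  rows:
    - [0, 0, 0.15, 0, 0, 0, -1]
    - [0, 0, 0, 0, 0, 0, -1]
    - [0, 0, 0, 0, 0, 0, -1]

```text
time: 15.9
tool_pos: [0.6653, 0.0354, 0.093]
tool_rot: [0.029, 0.989, -0.142, -0.004]
contact_force: [-0.1, -0.7, -2.9]
gripper_width: 0.314
grasp_force: 60.5
```

>>> move_arm:
  rows:
    - [0, 0, 0.1, 0, 0, 0, -1]
    - [0, 0, 0, 0, 0, 0, -1]
    - [0, 0, 0, 0, 0, 0, -1]

```text
time: 16.15
tool_pos: [0.6653, 0.0354, 0.0919]
tool_rot: [0.029, 0.989, -0.142, -0.004]
contact_force: [0.4, 0.1, -3.9]
gripper_width: 0.316
grasp_force: 60.5
```

>>> move_arm:
  rows:
    - [-0.1, 0, 0.1, 0, 0, 0, -1]
    - [0, 0, 0, 0, 0, 0, -1]
    - [0, 0, 0, 0, 0, 0, -1]

```text
time: 16.4
tool_pos: [0.6645, 0.0356, 0.0912]
tool_rot: [0.028, 0.989, -0.142, -0.004]
contact_force: [0.2, 1.0, -3.1]
gripper_width: 0.312
grasp_force: 60.5
```

>>> move_arm:
  rows:
    - [0, 0, 0.1, 0, 0, 0, -1]
    - [0, 0, 0, 0, 0, 0, -1]
    - [0, 0, 0, 0, 0, 0, -1]

```text
time: 16.65
tool_pos: [0.6645, 0.0356, 0.0903]
tool_rot: [0.028, 0.989, -0.142, -0.004]
contact_force: [0.2, 0.1, -2.3]
gripper_width: 0.313
grasp_force: 60.6
```

>>> move_arm:
  rows:
    - [0, 0, 0.1, 0, 0, 0, -1]
    - [0, 0, 0, 0, 0, 0, -1]
    - [0, 0, 0, 0, 0, 0, -1]

```text
time: 16.9
tool_pos: [0.6645, 0.0356, 0.0891]
tool_rot: [0.028, 0.989, -0.142, -0.004]
contact_force: [-0.4, 0.5, -1.1]
gripper_width: 0.31
grasp_force: 60.6
```

>>> move_arm:
  rows:
    - [0, 0, 0.1, 0, 0, 0, -1]
    - [0, 0, 0, 0, 0, 0, -1]
    - [0, 0, 0, 0, 0, 0, -1]

```text
time: 17.15
tool_pos: [0.6645, 0.0356, 0.0882]
tool_rot: [0.028, 0.989, -0.142, -0.004]
contact_force: [2.0, 2.0, -0.3]
gripper_width: 0.311
grasp_force: 60.8
```

Contact: the pan is carrying the weight. Letting go and backing off.

>>> move_arm:
  rows:
    - [0, 0, 0, 0, 0, 0, -0.3]
    - [0, 0, 0, 0, 0, 0, -0.1]
    - [0, 0, 0, 0, 0, 0, 0.1]
    - [0, 0, 0, 0, 0, 0, 0.4]
    - [0, 0, 0, 0, 0, 0, 0.6]
    - [0, 0, 0, 0, 0, 0, 0.6]
    - [0, 0, -1, 0, 0, 0, 0.6]
    - [0, 0, -2, 0, 0, 0, 0.8]
    - [0, 0, -3, 0, 0, 0, 1]
    - [0, 0, -1, 0, 0, 0, 1]
    - [0, 0, 0, 0, 0, 0, 1]
    - [0, 0, 0, 0, 0, 0, 1]
    - [0, 0, 0, 0, 0, 0, 1]
    - [0, 0, 0, 0, 0, 0, 1]

```text
time: 18.32
tool_pos: [0.6642, 0.0393, 0.1556]
tool_rot: [0.029, 0.989, -0.142, -0.006]
contact_force: [-0.4, -0.3, -0.1]
gripper_width: 1.002
grasp_force: 0.0
```

```bash
python3 off.py .6643 .0359 .0898; python3 - <<'E'
from h import *
W=grab('wrist');S=grab('side')
def blob(f,lo,hi,amin,amax):
    hsv=cv2.cvtColor(f['img'],cv2.COLOR_BGR2HSV);m=((hsv[...,0]>=lo)&(hsv[...,0]<=hi)&(hsv[...,1]>100)&(hsv[...,2]>90)).astype(np.uint8)
    return [(cv2.contourArea(c),np.round(cv2.fitEllipse(c)[0],1).tolist(),cv2.boundingRect(c)) for c in cv2.findContours(m,0,2)[0] if amin<cv2.contourArea(c)<amax and len(c)>5]
for a,u,b in blob(W,8,28,250,5000): print('W or',a,u,ray(W,*u,.095).round(4),b)
for a,u,b in blob(S,8,28,20,400): print('S or',a,u,b)
for a,u,b in blob(S,95,118,10,1500): print('S bl',a,u,b)
cv2.imwrite('pics/f1.png',np.hstack([cv2.resize(S['img'][120:230,235:345],(400,400)),cv2.resize(W['img'][60:300,190:430],(400,400))]))
E
```

```text
18.3167 [0.6642 0.0393 0.1556] [-0.43 -0.32 -0.07] yaw -16.39 z [-0.02  -0.055 -0.998]
shift [ 0.13 -0.06  6.58]
W or 618.5 [430.2, 196.8] [ 0.6558 -0.0412  0.095 ] (419, 178, 23, 40)
W or 1020.5 [553.4, 200.8] [ 0.626  -0.1267  0.095 ] (512, 166, 83, 71)
W or 4122.5 [116.2, 199.0] [0.7165 0.158  0.095 ] (69, 164, 89, 74)
W or 4007.0 [319.2, 200.1] [0.6765 0.0327 0.095 ] (285, 163, 69, 79)
S or 62.0 [215.6, 250.3] (202, 259, 27, 12)
S or 74.0 [266.7, 212.3] (253, 205, 29, 19)
S or 167.0 [402.2, 199.3] (396, 190, 13, 18)
S or 101.0 [263.4, 191.2] (256, 187, 15, 10)
S or 28.5 [292.9, 189.5] (287, 185, 13, 10)
S or 50.5 [317.8, 165.3] (305, 158, 26, 17)
S or 27.5 [365.4, 70.7] (357, 70, 18, 4)
S or 93.0 [366.1, 56.2] (358, 53, 17, 8)
S bl 758.5 [305.3, 142.1] (290, 130, 36, 26)
S bl 17.0 [632.0, 124.9] (635, 114, 5, 10)
```

View pics/f1.png

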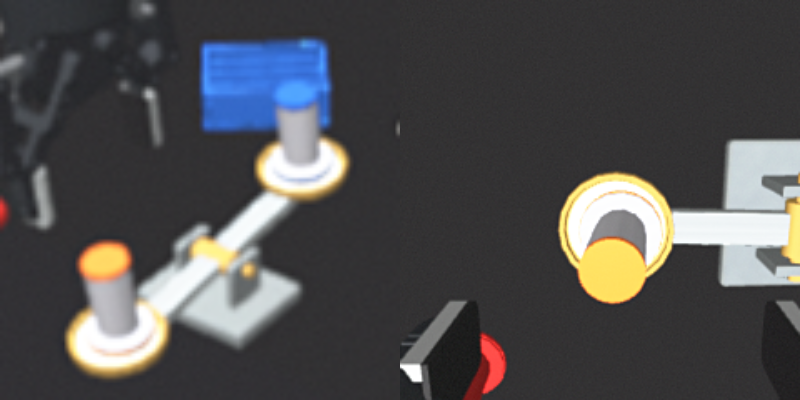

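The last picture shows both weights seated. Orange (cap (105,260) in the left half) is on the dropped pan, and blue sits on the raised pan. The rim rows agree: the orange side moved from 209.5 to 212.3 and the blue side from 167.8 to 165.3. So orange is the heavy one, and I'll lift it off tilted with the pan.

```bash
cat > capL.py <<'E'
from h import *
f=load('wrist'); import sys
hsv=cv2.cvtColor(f['img'],cv2.COLOR_BGR2HSV);m=((hsv[...,0]>=8)&(hsv[...,0]<=28)&(hsv[...,1]>100)&(hsv[...,2]>215)).astype(np.uint8)
m=cv2.morphologyEx(m,cv2.MORPH_OPEN,cv2.getStructuringElement(2,(9,9)))
best=None
for c in cv2.findContours(m,0,2)[0]:
    if cv2.contourArea(c)>300 and len(c)>5: print(cv2.fitEllipse(c)); 
n=np.array([.0337,.1149,.993])
for u,v in [(317.8,222)]:
    p=ray(f,u,v,.0945); print('cap',p,'under',p-.062*n,'TCP',p-.016*n)
E
python3 capL.py
```

```text
((316.7842712402344, 221.82192993164062), (37.95647048950195, 40.650699615478516), 99.95026397705078)
((431.078857421875, 198.50096130371094), (18.93054962158203, 39.227394104003906), 7.702243804931641)
cap [0.66144342 0.03816671 0.0945    ] under [0.65935402 0.03104291 0.032934  ] TCP [0.66090422 0.03632831 0.078612  ]
```

>>> move_arm:
  rows:
    - [0, 0, 0, -3.6, 0, 0, 1]
    - [0, 0, 0, 0, 0, 0, 1]
    - [0, 0, 0, 0, 0, 0, 1]

```text
time: 18.67
tool_pos: [0.6651, 0.0399, 0.1569]
tool_rot: [0.059, 0.988, -0.142, -0.009]
contact_force: [-0.2, 0.1, 0.1]
gripper_width: 1.0
grasp_force: 0.0
```

```bash
python3 off.py .6617 .0382 .0795
```

```text
18.6667 [0.6651 0.0399 0.1569] [-0.17  0.12  0.15] yaw -16.33 z [-0.035 -0.114 -0.993]
shift [-0.27 -0.67  7.71]
```

>>> move_arm:
  rows:
    - [-0.25, -0.67, 1, 0, 0, 0, 1]
    - [0, 0, 2, 0, 0, 0, 1]
    - [0, 0, 2, 0, 0, 0, 1]
    - [0, 0, 1.7, 0, 0, 0, 1]
    - [0, 0, 1.0, 0, 0, 0, 0.6]
    - [0, 0, 0, 0, 0, 0, 0.2]
    - [0, 0, 0, 0, 0, 0, -0.15]
    - [0, 0, 0, 0, 0, 0, -0.2]
    - [0, 0, 0, 0, 0, 0, -0.2]

```text
time: 19.42
tool_pos: [0.6635, 0.0376, 0.0824]
tool_rot: [0.059, 0.988, -0.142, -0.007]
contact_force: [-0.0, 0.8, 0.4]
gripper_width: 0.399
grasp_force: 0.0
```

```bash
python3 off.py .6617 .0382 .0795; python3 cap.py
```

```text
19.4167 [0.6635 0.0376 0.0824] [-0.02  0.85  0.42] yaw -16.38 z [-0.031 -0.115 -0.993]
shift [-0.19 -0.04  0.29]
[0.49953403 0.1542159  0.03810519] [0.66339647 0.03757918 0.08243386] [ 0.05932867  0.98801831 -0.14229707 -0.00717448]
2985.0 ((320.21295166015625, 279.0946044921875), (59.952877044677734, 64.69115447998047), 104.13052368164062)
6524.5 ((-30.792842864990234, 251.09689331054688), (123.10935974121094, 212.7210693359375), 86.47296142578125)
0.012 [319.34398114 277.00981408]
0.014 [319.29951963 279.51254341]
0.016 [319.25365588 282.09420436]
0.018 [319.2063225  284.75859078]
```

>>> move_arm:
  rows:
    - [-0.1, -0.1, 0.2, 0, 0, 0, -0.2]
    - [0, 0, 0, 0, 0, 0, -0.3]
    - [0, 0, -0.1, 0, 0, 0, -0.5]
    - [0, 0, -0.2, 0, 0, 0, -1]
    - [0, 0, -0.2, 0, 0, 0, -1]
    - [0, 0, 0, 0, 0, 0, -1]
    - [0, 0, 0, 0, 0, 0, -1]

```text
time: 20.05
tool_pos: [0.6616, 0.0392, 0.0834]
tool_rot: [0.06, 0.988, -0.142, -0.009]
contact_force: [-0.6, -0.1, -3.0]
gripper_width: 0.319
grasp_force: 59.1
```

>>> move_arm:
  rows:
    - [0, 0, -0.3, 0, 0, 0, -1]
    - [0, 0, -1, 0, 0, 0, -1]
    - [0, 0, -2.5, 0, 0, 0, -1]
    - [0, 0, -3.5, 0, 0, 0, -1]
    - [0, 0, -2.5, 0, 0, 0, -1]
    - [0, 0, 0, 3.5, 0, 0, -1]
    - [0, 0, 0, 3.4, 0, 0, -1]
    - [0, 0, 0, 0, 0, 0, -1]
    - [0, 0, 0, 0, 0, 0, -1]
    - [0, 0, 0, 0, 0, 0, -1]

```text
time: 20.88
tool_pos: [0.6648, 0.0504, 0.1806]
tool_rot: [0.001, 0.99, -0.143, -0.0]
contact_force: [-0.2, -0.1, -2.8]
gripper_width: 0.316
grasp_force: 59.6
```

```bash
python3 off.py .491 -.3335 .18; python3 cap.py
```

```text
20.8833 [0.6648 0.0504 0.1806] [-0.24 -0.07 -2.79] yaw -16.39 z [-0.001 -0.001 -1.   ]
shift [-5.84 41.73  0.12]
[ 0.24213126 -0.26138953 -3.48248162] [0.66476497 0.05061941 0.18039549] [ 4.77717294e-04  9.89816052e-01 -1.42350415e-01 -5.60373626e-04]
3125.0 ((322.3065490722656, 279.23291015625), (61.68754959106445, 64.83279418945312), 88.26870727539062)
2784.0 ((161.55136108398438, 185.5926055908203), (60.079097747802734, 69.39047241210938), 119.86414337158203)
0.012 [318.81102973 276.58209317]
0.014 [318.75944199 279.07086845]
0.016 [318.70623162 281.6379255 ]
0.018 [318.65132083 284.28701672]
```

>>> move_arm:
  rows:
    - [0, 0, -2, 0, 0, 0, -1]
    - [0, 0.6, -2, 0, 0, 0, -1]
    - [-0.3, 2, 0, 0, 0, 0, -1]
    - [-0.5, 3.5, 0, 0, 0, 0, -1]
    - [-0.5, 3.9, 0, 0, 0, 0, -1]
    - [-0.5, 3.9, 0, 0, 0, 0, -1]
    - [-0.5, 3.9, 0, 0, 0, 0, -1]
    - [-0.5, 3.9, 0, 0, 0, 0, -1]
    - [-0.5, 3.9, 0, 0, 0, 0, -1]
    - [-0.5, 3.9, 0, 0, 0, 0, -1]
    - [-0.5, 3.9, 0, 0, 0, 0, -1]
    - [-0.5, 3.9, 0, 0, 0, 0, -1]
    - [-0.5, 3, 0, 0, 0, 0, -1]
    - [-0.5, 1.4, 2, 0, 0, 0, -1]
    - [0, 0, 2, 0, 0, 0, -1]
    - [0, 0, 2, 0, 0, -4.1, -1]
    - [0, 0, 1, 0, 0, 0, -1]
    - [0, 0, 0, 0, 0, 0, -1]
    - [0, 0, 0, 0, 0, 0, -1]
    - [0, 0, 0, 0, 0, 0, -1]

```text
time: 22.6
tool_pos: [0.4927, -0.3335, 0.1523]
tool_rot: [0.001, 0.994, -0.107, 0.001]
contact_force: [-0.4, 0.3, -3.2]
gripper_width: 0.319
grasp_force: 60.2
```

```bash
python3 off.py .491 -.3335 .12; cat > keep.py <<'E'
from h import *
f=grab('wrist');np.savez('wkk.npz',**f);im=f['img'];hsv=cv2.cvtColor(im,cv2.COLOR_BGR2HSV)
g=((hsv[...,0]>=65)&(hsv[...,0]<=90)&(hsv[...,1]>60)&(hsv[...,2]>40)).astype(np.uint8)
ys=np.where(g.sum(1)>5)[0];print('rows',ys.min(),ys.max())
for v in range(ys.min(),ys.max()+1,8):
    d=np.diff(np.pad(g[v],1).astype(int));a=np.where(d==1)[0];b=np.where(d==-1)[0]
    print(v,[(int(x),int(y)) for x,y in zip(a,b) if y-x>2])
E
python3 keep.py
```

```text
22.6 [ 0.4927 -0.3335  0.1523] [-0.43  0.29 -3.18] yaw -12.29 z [ 0.001 -0.002 -1.   ]
shift [-0.18  0.03  3.23]
rows 109 212
109 [(282, 359)]
117 [(282, 300), (341, 359)]
125 [(282, 300), (341, 358)]
133 [(282, 300), (341, 358)]
141 [(283, 300), (341, 358)]
149 [(283, 300), (341, 358)]
157 [(284, 300), (340, 357)]
165 [(284, 301), (340, 357)]
173 [(284, 295), (347, 357)]
181 [(285, 294), (347, 356)]
189 [(285, 294), (347, 356)]
197 [(285, 294), (347, 356)]
205 [(285, 294), (349, 355)]
```

```bash
python3 - <<'E'
from h import *
f=load('wkk');im=f['img'];hsv=cv2.cvtColor(im,cv2.COLOR_BGR2HSV)
o=((hsv[...,0]>=5)&(hsv[...,0]<=28)&(hsv[...,1]>60)&(hsv[...,2]>60))
w=((hsv[...,2]>185)&(hsv[...,1]<50))
for v in range(206,262,4):
    a=np.where(o[v,270:375])[0]+270;b=np.where(w[v,270:375])[0]+270
    print(v,'or',(a.min(),a.max()) if len(a) else 0,'wh',(b.min(),b.max(),len(b)) if len(b) else 0)
E
```

```text
206 or (np.int64(296), np.int64(349)) wh (np.int64(300), np.int64(344), 45)
210 or (np.int64(293), np.int64(352)) wh (np.int64(296), np.int64(349), 54)
214 or (np.int64(290), np.int64(355)) wh (np.int64(293), np.int64(352), 43)
218 or (np.int64(289), np.int64(357)) wh (np.int64(290), np.int64(354), 34)
222 or (np.int64(287), np.int64(358)) wh (np.int64(289), np.int64(356), 31)
226 or (np.int64(286), np.int64(359)) wh (np.int64(288), np.int64(356), 27)
230 or (np.int64(358), np.int64(358)) wh (np.int64(297), np.int64(348), 8)
234 or 0 wh (np.int64(298), np.int64(347), 4)
238 or 0 wh (np.int64(298), np.int64(347), 3)
242 or 0 wh 0
246 or 0 wh 0
250 or (np.int64(311), np.int64(335)) wh 0
254 or (np.int64(303), np.int64(342)) wh 0
258 or (np.int64(298), np.int64(347)) wh 0
```

>>> move_arm:
  rows:
    - [-0.2, -0.1, 1, 0, 0, 0, -1]
    - [-0.2, -0.1, 2, 0, 0, 0, -1]
    - [0, 0, 1.5, 0, 0, 0, -1]
    - [0, 0, 0.3, 0, 0, 0, -1]
    - [0, 0, 0, 0, 0, 0, -1]
    - [0, 0, 0, 0, 0, 0, -1]
    - [0, 0, 0, 0, 0, 0, -1]

```text
time: 23.23
tool_pos: [0.4891, -0.3312, 0.1044]
tool_rot: [0.001, 0.994, -0.107, 0.001]
contact_force: [1.3, -0.1, -2.7]
gripper_width: 0.317
grasp_force: 60.2
```

```bash
python3 off.py .491 -.3335 .09; python3 keep.py;  python3 - <<'E'
from h import *
f=load('wkk');im=f['img'];hsv=cv2.cvtColor(im,cv2.COLOR_BGR2HSV)
o=((hsv[...,0]>=5)&(hsv[...,0]<=22)&(hsv[...,1]>60)&(hsv[...,2]>60))
for v in range(190,235,3):
    a=np.where(o[v,270:375])[0]+270
    print(v,'or',(a.min(),a.max()) if len(a) else 0)
for h in (.033,.038): print(h,[proj(f,[.491+d*.977,-.3335-d*.213,h+.011]).round(1).tolist() for d in(0,.024,.07)])
E
```

```text
23.2333 [ 0.4891 -0.3312  0.1044] [ 1.29 -0.11 -2.7 ] yaw -12.29 z [ 0.002 -0.002 -1.   ]
shift [0.23 0.18 1.44]
rows 100 233
100 [(274, 278), (364, 370)]
108 [(274, 370)]
116 [(274, 296), (348, 370)]
124 [(275, 296), (348, 370)]
132 [(275, 297), (348, 369)]
140 [(275, 297), (347, 369)]
148 [(276, 297), (347, 369)]
156 [(276, 297), (347, 368)]
164 [(276, 297), (347, 368)]
172 [(277, 298), (347, 368)]
180 [(277, 298), (347, 367)]
188 [(278, 289), (355, 367)]
196 [(278, 289), (355, 366)]
204 [(278, 290), (355, 366)]
212 [(279, 290), (355, 366)]
220 [(279, 287), (358, 365)]
228 [(279, 286), (360, 365)]
190 or 0
193 or 0
196 or (np.int64(315), np.int64(330))
199 or (np.int64(306), np.int64(339))
202 or (np.int64(301), np.int64(344))
205 or (np.int64(298), np.int64(347))
208 or (np.int64(295), np.int64(350))
211 or (np.int64(351), np.int64(353))
214 or (np.int64(290), np.int64(355))
217 or (np.int64(288), np.int64(356))
220 or (np.int64(288), np.int64(357))
223 or (np.int64(287), np.int64(357))
226 or 0
229 or 0
232 or 0
0.033 [[322.8, 216.3], [322.9, 182.2], [322.9, 109.9]]
0.038 [[322.9, 218.8], [322.9, 183.9], [323.0, 109.8]]
```

The foot centre (column 322.5) is lined up with the channel centre (322.2). Lowering to feel the plate.

>>> move_arm:
  rows:
    - [-0.1, 0, 0.4, 0, 0, 0, -1]
    - [0, 0, 0.3, 0, 0, 0, -1]
    - [0, 0, 0, 0, 0, 0, -1]
    - [0, 0, 0, 0, 0, 0, -1]

```text
time: 23.62
tool_pos: [0.4871, -0.3301, 0.0955]
tool_rot: [-0.0, 0.994, -0.107, -0.0]
contact_force: [0.3, -0.8, -2.1]
gripper_width: 0.316
grasp_force: 60.2
```

>>> move_arm:
  rows:
    - [0, 0, 0.2, 0, 0, 0, -1]
    - [0, 0, 0, 0, 0, 0, -1]
    - [0, 0, 0, 0, 0, 0, -1]

```text
time: 23.87
tool_pos: [0.4872, -0.3303, 0.0937]
tool_rot: [-0.0, 0.994, -0.107, -0.0]
contact_force: [0.3, -0.6, -3.5]
gripper_width: 0.315
grasp_force: 60.2
```

>>> move_arm:
  rows:
    - [0, 0, 0.2, 0, 0, 0, -1]
    - [0, 0, 0, 0, 0, 0, -1]
    - [0, 0, 0, 0, 0, 0, -1]

```text
time: 24.12
tool_pos: [0.4872, -0.3302, 0.0917]
tool_rot: [-0.0, 0.994, -0.107, -0.0]
contact_force: [0.1, 0.7, -3.6]
gripper_width: 0.313
grasp_force: 60.3
```

>>> move_arm:
  rows:
    - [0, 0, 0.2, 0, 0, 0, -1]
    - [0, 0, 0, 0, 0, 0, -1]
    - [0, 0, 0, 0, 0, 0, -1]

```text
time: 24.37
tool_pos: [0.4872, -0.3302, 0.0896]
tool_rot: [-0.0, 0.994, -0.107, -0.0]
contact_force: [0.3, -1.2, -3.3]
gripper_width: 0.312
grasp_force: 60.3
```

```bash
python3 off.py .491 -.3335 .08; python3 keep.py | awk 'NR%2'
```

```text
24.3667 [ 0.4872 -0.3302  0.0896] [ 0.27 -1.17 -3.29] yaw -12.28 z [-0.  0. -1.]
shift [0.44 0.24 0.96]
rows 94 239
102 [(270, 376)]
118 [(271, 295), (351, 375)]
134 [(272, 296), (351, 374)]
150 [(273, 296), (350, 374)]
166 [(273, 296), (350, 373)]
182 [(274, 289), (358, 372)]
198 [(275, 288), (358, 371)]
214 [(276, 288), (358, 370)]
230 [(277, 285), (361, 369)]
```

>>> move_arm:
  rows:
    - [0.15, 0.03, 0.2, 0, 0, 0, -1]
    - [0, 0, 0, 0, 0, 0, -1]
    - [0, 0, 0, 0, 0, 0, -1]

```text
time: 24.67
tool_pos: [0.4887, -0.3309, 0.0877]
tool_rot: [-0.0, 0.994, -0.107, -0.0]
contact_force: [0.2, 0.3, -2.8]
gripper_width: 0.316
grasp_force: 60.2
```

>>> move_arm:
  rows:
    - [0, 0, 0.2, 0, 0, 0, -1]
    - [0, 0, 0, 0, 0, 0, -1]
    - [0, 0, 0, 0, 0, 0, -1]

```text
time: 24.92
tool_pos: [0.4886, -0.3308, 0.0856]
tool_rot: [-0.0, 0.994, -0.107, -0.0]
contact_force: [-0.1, -0.3, -2.4]
gripper_width: 0.315
grasp_force: 60.3
```

>>> move_arm:
  rows:
    - [0, 0, 0.2, 0, 0, 0, -1]
    - [0, 0, 0, 0, 0, 0, -1]
    - [0, 0, 0, 0, 0, 0, -1]

```text
time: 25.17
tool_pos: [0.4886, -0.3308, 0.0836]
tool_rot: [-0.0, 0.994, -0.107, -0.0]
contact_force: [-0.7, -0.1, -2.9]
gripper_width: 0.317
grasp_force: 60.3
```

>>> move_arm:
  rows:
    - [0, 0, 0.2, 0, 0, 0, -1]
    - [0, 0, 0, 0, 0, 0, -1]
    - [0, 0, 0, 0, 0, 0, -1]

```text
time: 25.42
tool_pos: [0.4886, -0.3308, 0.0817]
tool_rot: [-0.0, 0.994, -0.107, -0.0]
contact_force: [-0.1, -0.5, -3.0]
gripper_width: 0.317
grasp_force: 60.3
```

>>> move_arm:
  rows:
    - [0, 0, 0.15, 0, 0, 0, -1]
    - [0, 0, 0, 0, 0, 0, -1]
    - [0, 0, 0, 0, 0, 0, -1]

```text
time: 25.67
tool_pos: [0.4886, -0.3308, 0.0802]
tool_rot: [-0.0, 0.994, -0.107, -0.0]
contact_force: [0.2, -0.8, -2.5]
gripper_width: 0.316
grasp_force: 60.3
```

>>> move_arm:
  rows:
    - [0, 0, 0.15, 0, 0, 0, -1]
    - [0, 0, 0, 0, 0, 0, -1]
    - [0, 0, 0, 0, 0, 0, -1]

```text
time: 25.92
tool_pos: [0.4886, -0.3309, 0.0787]
tool_rot: [-0.0, 0.994, -0.107, -0.0]
contact_force: [0.3, 0.1, -3.1]
gripper_width: 0.316
grasp_force: 60.3
```

>>> move_arm:
  rows:
    - [0, 0, 0.15, 0, 0, 0, -1]
    - [0, 0, 0, 0, 0, 0, -1]
    - [0, 0, 0, 0, 0, 0, -1]

```text
time: 26.17
tool_pos: [0.4887, -0.3309, 0.0773]
tool_rot: [-0.0, 0.994, -0.107, -0.0]
contact_force: [0.4, 0.7, -2.5]
gripper_width: 0.315
grasp_force: 60.3
```

>>> move_arm:
  rows:
    - [0, 0, 0.1, 0, 0, 0, -1]
    - [0, 0, 0, 0, 0, 0, -1]
    - [0, 0, 0, 0, 0, 0, -1]

```text
time: 26.42
tool_pos: [0.4888, -0.331, 0.0768]
tool_rot: [-0.0, 0.994, -0.107, -0.0]
contact_force: [-1.6, 0.3, 0.0]
gripper_width: 0.314
grasp_force: 60.6
```

>>> move_arm:
  rows:
    - [0, 0, 0.1, 0, 0, 0, -1]
    - [0, 0, 0, 0, 0, 0, -1]
    - [0, 0, 0, 0, 0, 0, -1]

```text
time: 26.67
tool_pos: [0.4888, -0.331, 0.0757]
tool_rot: [0.0, 0.994, -0.107, 0.0]
contact_force: [-1.7, 0.6, 1.4]
gripper_width: 0.317
grasp_force: 60.7
```

>>> move_arm:
  rows:
    - [0, 0, 0.1, 0, 0, 0, -1]
    - [0, 0, 0, 0, 0, 0, -1]
    - [0, 0, 0, 0, 0, 0, -1]

```text
time: 26.92
tool_pos: [0.4888, -0.331, 0.0746]
tool_rot: [0.0, 0.994, -0.107, 0.0]
contact_force: [-1.6, 1.0, 2.0]
gripper_width: 0.316
grasp_force: 60.8
```

>>> move_arm:
  rows:
    - [0, 0, 0.1, 0, 0, 0, -1]
    - [0, 0, 0, 0, 0, 0, -1]
    - [0, 0, 0, 0, 0, 0, -1]

```text
time: 27.17
tool_pos: [0.4888, -0.331, 0.0736]
tool_rot: [0.0, 0.994, -0.107, 0.0]
contact_force: [-1.5, 0.6, 3.1]
gripper_width: 0.316
grasp_force: 60.9
```

I felt the plate at TCP z ≈ 0.077 m, then about 1 N/mm. I'll press to about 4.7 mm of sink and start sliding.

>>> move_arm:
  rows:
    - [0, 0, 0.12, 0, 0, 0, -1]
    - [0, 0, 0, 0, 0, 0, -1]
    - [0.3, 0, 0, 0, 0, 0, -1]
    - [0.3, 0, 0, 0, 0, 0, -1]
    - [0.3, 0, 0, 0, 0, 0, -1]
    - [0, 0, 0, 0, 0, 0, -1]
    - [0, 0, 0, 0, 0, 0, -1]

```text
time: 27.75
tool_pos: [0.4973, -0.3331, 0.0723]
tool_rot: [0.0, 0.994, -0.107, -0.0]
contact_force: [-3.7, 1.3, 5.2]
gripper_width: 0.318
grasp_force: 61.0
```

>>> move_arm:
  rows:
    - [0.4, 0, 0, 0, 0, 0, -1]
    - [0.4, 0, 0, 0, 0, 0, -1]
    - [0.4, 0, 0, 0, 0, 0, -1]
    - [0.4, 0, 0, 0, 0, 0, -1]
    - [0, 0, 0, 0, 0, 0, -1]
    - [0, 0, 0, 0, 0, 0, -1]

```text
time: 28.25
tool_pos: [0.5131, -0.3366, 0.0724]
tool_rot: [0.0, 0.994, -0.107, -0.0]
contact_force: [-3.2, 0.6, 4.2]
gripper_width: 0.316
grasp_force: 61.0
```

```bash
python3 off.py .538 -.3438 .0723; python3 keep.py | awk 'NR%2'; python3 cap.py
```

```text
28.25 [ 0.5131 -0.3366  0.0724] [-3.22  0.59  4.19] yaw -12.28 z [-0.    -0.001 -1.   ]
shift [2.58 0.17 0.01]
rows 141 239
149 [(266, 377)]
165 [(266, 292), (352, 377)]
181 [(267, 293), (351, 376)]
197 [(268, 293), (351, 375)]
213 [(269, 293), (350, 375)]
229 [(270, 294), (350, 374)]
[-3.8096039   0.46924461  5.31114311] [ 0.51311466 -0.3366009   0.07242429] [ 3.72898789e-04  9.94259549e-01 -1.06994435e-01  7.94981697e-06]
0.012 [319.17917168 276.56499642]
0.014 [319.13277431 279.06010312]
0.016 [319.08491479 281.63383982]
0.018 [319.03552289 284.28998291]
```

>>> move_arm:
  rows:
    - [0.4, 0, 0, 0, 0, 0, -1]
    - [0.4, 0, 0, 0, 0, 0, -1]
    - [0.4, 0, 0, 0, 0, 0, -1]
    - [0.4, 0, 0, 0, 0, 0, -1]
    - [0.4, 0, 0, 0, 0, 0, -1]
    - [0, 0, 0, 0, 0, 0, -1]
    - [0, 0, 0, 0, 0, 0, -1]

```text
time: 28.93
tool_pos: [0.5327, -0.3406, 0.0723]
tool_rot: [0.0, 0.994, -0.107, -0.0]
contact_force: [-3.2, 1.6, 4.7]
gripper_width: 0.315
grasp_force: 61.0
```

>>> move_arm:
  rows:
    - [0.2, 0, 0, 0, 0, 0, -1]
    - [0, 0, 0, 0, 0, 0, -1]
    - [0, 0, 0, 0, 0, 0, -1]

```text
time: 29.18
tool_pos: [0.5342, -0.3409, 0.0721]
tool_rot: [0.0, 0.994, -0.107, -0.0]
contact_force: [-3.7, 1.1, 5.0]
gripper_width: 0.314
grasp_force: 61.0
```

>>> move_arm:
  rows:
    - [0.2, 0, 0, 0, 0, 0, -1]
    - [0, 0, 0, 0, 0, 0, -1]
    - [0, 0, 0, 0, 0, 0, -1]

```text
time: 29.43
tool_pos: [0.5361, -0.3413, 0.0721]
tool_rot: [-0.0, 0.994, -0.107, -0.001]
contact_force: [-4.3, 0.6, 5.1]
gripper_width: 0.31
grasp_force: 61.0
```

>>> move_arm:
  rows:
    - [0.1, 0, 0, 0, 0, 0, -1]
    - [0, 0, 0, 0, 0, 0, -1]
    - [0, 0, 0, 0, 0, 0, -1]

```text
time: 29.68
tool_pos: [0.537, -0.3415, 0.072]
tool_rot: [-0.0, 0.994, -0.107, -0.001]
contact_force: [-5.0, 0.7, 4.8]
gripper_width: 0.318
grasp_force: 61.0
```

>>> move_arm:
  rows:
    - [0.1, 0, 0, 0, 0, 0, -1]
    - [0, 0, 0, 0, 0, 0, -1]
    - [0, 0, 0, 0, 0, 0, -1]

```text
time: 29.93
tool_pos: [0.5379, -0.3417, 0.0721]
tool_rot: [-0.0, 0.994, -0.107, -0.001]
contact_force: [-4.3, 1.6, 5.2]
gripper_width: 0.317
grasp_force: 61.0
```

>>> move_arm:
  rows:
    - [0.1, 0, 0, 0, 0, 0, -1]
    - [0, 0, 0, 0, 0, 0, -1]
    - [0, 0, 0, 0, 0, 0, -1]

```text
time: 30.18
tool_pos: [0.5389, -0.3419, 0.072]
tool_rot: [-0.0, 0.994, -0.107, -0.001]
contact_force: [-5.0, 0.6, 5.3]
gripper_width: 0.316
grasp_force: 61.0
```

>>> move_arm:
  rows:
    - [0.1, 0, 0, 0, 0, 0, -1]
    - [0, 0, 0, 0, 0, 0, -1]
    - [0, 0, 0, 0, 0, 0, -1]

```text
time: 30.43
tool_pos: [0.5395, -0.3421, 0.072]
tool_rot: [-0.0, 0.994, -0.107, -0.001]
contact_force: [-5.7, 2.0, 5.7]
gripper_width: 0.318
grasp_force: 61.1
```

>>> move_arm:
  rows:
    - [0.1, 0, 0, 0, 0, 0, -1]
    - [0, 0, 0, 0, 0, 0, -1]
    - [0, 0, 0, 0, 0, 0, -1]

```text
time: 30.68
tool_pos: [0.5397, -0.3421, 0.0719]
tool_rot: [-0.0, 0.994, -0.107, -0.002]
contact_force: [-9.0, 1.4, 8.4]
gripper_width: 0.317
grasp_force: 61.3
```

```bash
python3 off.py .538 -.3438 .0723; python3 keep.py | awk 'NR<8'
```

```text
30.6833 [ 0.5397 -0.3421  0.0719] [-9.01  1.43  8.36] yaw -12.28 z [-0.005  0.001 -1.   ]
shift [-0.14  0.2  -0.04]
rows 11 328
11 []
19 []
27 []
35 []
43 []
51 []
```

The end wall is felt: 52 mm of travel and Fx rising to -9 N. A small extra nudge, ease up so the spring clamps it against the lips, then let go.

>>> move_arm:
  rows:
    - [0.08, 0, 0, 0, 0, 0, -1]
    - [0, 0, 0, 0, 0, 0, -1]
    - [0, 0, -0.1, 0, 0, 0, -1]
    - [0, 0, -0.1, 0, 0, 0, -1]
    - [0, 0, 0, 0, 0, 0, -1]
    - [0, 0, 0, 0, 0, 0, -1]

```text
time: 31.23
tool_pos: [0.5399, -0.3421, 0.0727]
tool_rot: [-0.001, 0.994, -0.107, -0.003]
contact_force: [-9.1, 0.7, 3.9]
gripper_width: 0.314
grasp_force: 60.8
```

>>> move_arm:
  rows:
    - [0, 0, -0.1, 0, 0, 0, -1]
    - [0, 0, 0, 0, 0, 0, -1]
    - [0, 0, 0, 0, 0, 0, -1]

```text
time: 31.48
tool_pos: [0.5399, -0.3421, 0.0734]
tool_rot: [-0.001, 0.994, -0.107, -0.003]
contact_force: [-7.5, 0.6, 3.3]
gripper_width: 0.318
grasp_force: 60.7
```

Now release, slowly.

>>> move_arm:
  rows:
    - [0, 0, 0, 0, 0, 0, -0.3]
    - [0, 0, 0, 0, 0, 0, -0.2]
    - [0, 0, 0, 0, 0, 0, -0.1]
    - [0, 0, 0, 0, 0, 0, 0.1]
    - [0, 0, 0, 0, 0, 0, 0.3]
    - [0, 0, 0, 0, 0, 0, 0.3]
    - [0, 0, 0, 0, 0, 0, 0.3]

```text
time: 32.07
tool_pos: [0.5424, -0.3426, 0.0752]
tool_rot: [0.0, 0.994, -0.107, 0.0]
contact_force: [0.6, 0.9, -0.2]
gripper_width: 0.653
grasp_force: 0.0
```

```bash
python3 off.py .538 -.3438 .0723; cat > cap2.py <<'E'
from h import *
f=grab('wrist');s=manip.state();hsv=cv2.cvtColor(f['img'],cv2.COLOR_BGR2HSV);m=((hsv[...,0]>=8)&(hsv[...,0]<=28)&(hsv[...,1]>100)&(hsv[...,2]>150)).astype(np.uint8)
for c in cv2.findContours(m,0,2)[0]:
    if cv2.contourArea(c)>300 and len(c)>5: e=cv2.fitEllipse(c);print(np.round(e[0],1),np.round(e[1],1),ray(f,*e[0],.0265+.062).round(4))
print('home proj',proj(f,[.538,-.3438,.0885]))
E
python3 cap2.py
```

```text
32.0667 [ 0.5424 -0.3426  0.0752] [ 0.56  0.92 -0.16] yaw -12.28 z [ 0. -0. -1.]
shift [-0.41  0.21  0.29]
home proj [324.02989565 286.25606175]
```

>>> move_arm:
  rows:
    - [0, 0, 0, 0, 0, 0, 0.8]
    - [0, 0, -0.8, 0, 0, 0, 1]
    - [0, 0, -2, 0, 0, 0, 1]
    - [0, 0, -3.5, 0, 0, 0, 1]
    - [0, 0, -3.5, 0, 0, 0, 1]
    - [-2, 0, -3.5, 0, 0, 0, 1]
    - [-3, 0, -3, 0, 0, 0, 1]
    - [0, 0, 0, 0, 0, 0, 1]
    - [0, 0, 0, 0, 0, 0, 1]
    - [0, 0, 0, 0, 0, 0, 1]

```text
time: 32.95
tool_pos: [0.4938, -0.332, 0.2378]
tool_rot: [0.0, 0.994, -0.107, 0.0]
contact_force: [-0.1, -0.1, -0.0]
gripper_width: 0.998
grasp_force: 0.0
```

```bash
python3 off.py .491 -.3335 .24; python3 keep.py|awk 'NR<16'; python3 - <<'E'
from h import *
f=load('wkk');hsv=cv2.cvtColor(f['img'],cv2.COLOR_BGR2HSV)
cv2.imwrite('pics/end.png',f['img'])
m=((hsv[...,0]>=5)&(hsv[...,0]<=28)&(hsv[...,1]>90)&(hsv[...,2]>100)).astype(np.uint8)
for c in cv2.findContours(m,0,2)[0]:
    if cv2.contourArea(c)>20 and len(c)>5:
        e=cv2.fitEllipse(c);print('or',cv2.contourArea(c),np.round(e[0],1),np.round(e[1],1),cv2.boundingRect(c),ray(f,*e[0],.0885).round(4))
a=np.array([.9769,-.2135])
for d in (0,.024,.046,.048,.07,.08): print(d,'lip z .041',proj(f,[.491+d*a[0],-.3325+d*a[1],.041]).round(1),'cap z .0885',proj(f,[.491+d*a[0],-.3325+d*a[1],.0885]).round(1))
S=grab('side');hs=cv2.cvtColor(S['img'],cv2.COLOR_BGR2HSV)
for n,l,h in(('or',5,28),('bl',95,118)):
    m=((hs[...,0]>=l)&(hs[...,0]<=h)&(hs[...,1]>100)&(hs[...,2]>90)).astype(np.uint8)
    for c in cv2.findContours(m,0,2)[0]:
        if 15<cv2.contourArea(c)<900 and len(c)>5: print('side',n,cv2.contourArea(c),np.round(cv2.fitEllipse(c)[0],1),cv2.boundingRect(c))
print('exp cap side',proj(S,[.538,-.3438,.0885]),'blue cap',proj(S,[.607,-.155,.118]))
E
```

```text
32.95 [ 0.4938 -0.332   0.2378] [-0.12 -0.11 -0.03] yaw -12.3 z [ 0. -0. -1.]
shift [-0.24  0.21 -0.22]
rows 112 201
112 [(294, 351)]
120 [(295, 308), (338, 351)]
128 [(295, 307), (338, 351)]
136 [(295, 307), (338, 350)]
144 [(295, 307), (338, 350)]
152 [(295, 308), (337, 350)]
160 [(296, 302), (343, 349)]
168 [(296, 302), (343, 349)]
176 [(296, 303), (343, 349)]
184 [(296, 303), (343, 349)]
192 [(297, 303), (342, 349)]
200 [(297, 348)]
or 111.0 [  1.7 301.7] [14.3 19.6] (0, 292, 10, 21) [0.442  0.043  0.0885]
or 140.0 [  2.7 299.2] [29.4 34.1] (0, 283, 22, 29) [0.4446 0.0402 0.0885]
or 160.5 [ 56.  105.4] [12.6 36.6] (46, 89, 17, 37) [ 0.6215 -0.1117  0.0885]
or 46.5 [117.6  90.7] [ 8.2 23.8] (106, 85, 24, 13) [ 0.6214 -0.1719  0.0885]
or 300.0 [130.3 112.8] [54.2 66.7] (103, 81, 59, 65) [ 0.601  -0.1756  0.0885]
0 lip z .041 [322.  180.1] cap z .0885 [322.  190.5]
0.024 lip z .041 [322.  159.3] cap z .0885 [322.  166.5]
0.046 lip z .041 [322.  139.6] cap z .0885 [322.  143.6]
0.048 lip z .041 [322.  137.7] cap z .0885 [322.  141.4]
0.07 lip z .041 [322.  117.1] cap z .0885 [322.  117.4]
0.08 lip z .041 [322.  107.5] cap z .0885 [322. 106.]
side or 66.0 [591.8 289.3] (582, 280, 20, 19)
side or 31.5 [598.3 280.9] (592, 273, 13, 19)
side or 59.5 [215.1 258.9] (203, 261, 25, 10)
side or 656.5 [358.3 278.6] (346, 258, 25, 39)
side or 18.0 [569.4 253.7] (563, 243, 15, 24)
side or 491.0 [210.3 239.6] (196, 227, 30, 25)
side or 96.5 [266.7 212.2] (253, 201, 29, 23)
side or 164.0 [402.1 199.3] (396, 190, 13, 18)
side or 35.5 [293.2 189.2] (287, 185, 13, 10)
side or 48.0 [317.7 165.3] (305, 158, 26, 17)
side or 58.5 [361.3 126.6] (356, 123, 12, 8)
side or 19.0 [362.9  71.6] (357, 70, 12, 4)
side or 44.0 [361.6  56.3] (358, 53, 9, 8)
side bl 754.5 [305.8 141.6] (290, 130, 36, 26)
exp cap side [361.81107338 126.9443506 ] blue cap [316.3359231  144.79221936]
```

```bash
python3 - <<'E'
from h import *
f=load('wkk');hsv=cv2.cvtColor(f['img'],cv2.COLOR_BGR2HSV)
for v in range(108,204,4): print(v,hsv[v,322].tolist(),hsv[v,312].tolist())
g=load('wk'); 
E
python3 keep.py | head -12; python3 -c "
from h import *
f=load('wkk');h=cv2.cvtColor(f['img'],cv2.COLOR_BGR2HSV)
o=((h[...,0]<32)&(h[...,1]>90)&(h[...,2]>120)).astype(np.uint8);o[:,:290]=0;o[:,360:]=0;o[220:]=0
for c in cv2.findContours(o,0,2)[0]:
    if len(c)>5: e=cv2.fitEllipse(c);print(cv2.contourArea(c),e,ray(f,*e[0],.0885))"
```

```text
108 [0, 0, 255] [0, 0, 255]
112 [76, 99, 226] [76, 98, 227]
116 [56, 35, 232] [78, 67, 228]
120 [0, 0, 255] [18, 12, 255]
124 [0, 0, 255] [0, 0, 255]
128 [29, 119, 255] [0, 0, 255]
132 [29, 120, 255] [29, 129, 255]
136 [29, 120, 255] [29, 120, 255]
140 [29, 122, 255] [29, 121, 255]
144 [29, 124, 255] [29, 120, 255]
148 [29, 124, 255] [29, 130, 255]
152 [29, 126, 255] [0, 0, 255]
156 [27, 19, 255] [90, 1, 254]
160 [105, 2, 254] [90, 1, 254]
164 [105, 2, 254] [90, 1, 254]
168 [105, 2, 254] [90, 1, 254]
172 [105, 2, 254] [90, 1, 254]
176 [105, 2, 254] [90, 1, 254]
180 [105, 2, 254] [90, 1, 254]
184 [105, 2, 254] [90, 1, 254]
188 [100, 3, 254] [90, 1, 254]
192 [90, 1, 253] [90, 1, 254]
196 [150, 1, 255] [0, 0, 255]
200 [75, 74, 114] [73, 73, 116]
rows 111 201
111 [(295, 352)]
119 [(295, 308), (339, 352)]
127 [(295, 308), (339, 352)]
135 [(296, 308), (339, 351)]
143 [(296, 308), (339, 351)]
151 [(296, 308), (338, 351)]
159 [(296, 303), (344, 350)]
167 [(296, 303), (344, 350)]
175 [(297, 303), (344, 350)]
183 [(297, 303), (343, 350)]
191 [(297, 303), (343, 350)]
637.5 ((323.3708801269531, 139.5550079345703), (28.367019653320312, 28.849023818969727), 28.866113662719727) [ 0.53887179 -0.34362238  0.0885    ]
```

The orange cap is upright at the home point, (0.539, -0.344) m. Its foot meets the end wall at row 117, blue is still on its pan, and the robot is clear.

```bash
python3 -c "
from plant import manip
print(manip.job_done())"
```

```text
the job is handed in; nothing more can be done
None
```

The balance showed orange to be the heavy weight; it is now locked home in the green keeper against the end wall, blue is still on its pan, and the job was handed in at about 33 s; no verdict was shown.

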